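# Put the swapped lids back on their own glaze jars

## Task

The lids of the four stoneware jars have been mixed up: every jar wears another jar's lid. Put each lid on the jar whose shape and size it matches, seated level on the neck and turned so that its sides run parallel with the jar's; the empty cork mat is free for parking a lid on the way. The glazed lids chip, so set them down rather than drop them, and leave the jars and the blue jug standing where they are.

Things in the scene. Friction and masses are not known exactly. Their poses are not given: they have to be found in the camera images.
- lid_big: Large round lid: plate 88 mm in diameter, 9 mm thick; belongs on the large round jar, any yaw. Pale glazed stoneware. Origin: centre of the plate's underside, z up (seated: 92 mm above the jar's origin; on the mat: 14 mm above the mat's). Round spigot 26 mm across, 8 mm deep below the plate. Knob on top, from z = 9 to 39 mm: a round post 24 mm in diameter.
- lid_small: Small round lid: plate 64 mm in diameter, 9 mm thick; belongs on the small round jar, any yaw. Pale glazed stoneware. Origin: centre of the plate's underside, z up (seated: 92 mm above the jar's origin; on the mat: 14 mm above the mat's). Round spigot 26 mm across, 8 mm deep below the plate. Knob on top, from z = 9 to 39 mm: a round post 24 mm in diameter.
- lid_square: Square lid: plate 70 x 70 mm, 9 mm thick; belongs on the square jar, sides parallel (any quarter turn). Pale glazed stoneware. Origin: centre of the plate's underside, z up (seated: 92 mm above the jar's origin; on the mat: 14 mm above the mat's). Round spigot 26 mm across, 8 mm deep below the plate. Knob on top, from z = 9 to 39 mm: a bar 40 mm long (along x), 20 mm wide (along y).
- lid_oblong: Oblong lid: plate 100 mm (along x) x 62 mm (along y), 9 mm thick; belongs on the oblong jar, long sides parallel. Pale glazed stoneware. Origin: centre of the plate's underside, z up (seated: 92 mm above the jar's origin; on the mat: 14 mm above the mat's). Round spigot 26 mm across, 8 mm deep below the plate. Knob on top, from z = 9 to 39 mm: a bar 40 mm long (along x), 20 mm wide (along y).
- jar_big: Large round jar, 120 mm in diameter. Plain brown stoneware, loose, about 1 kg. Origin: centre of its underside, z up. Body 80 mm high with a flat top; on it a round neck 12 mm high (rim at 92 mm), 56 mm outside, 46 mm inside diameter, alike on all jars: a lid's plate rests on it, spigot inside with 10 mm play. Wears another jar's lid at the start.
- jar_small: Small round jar, 92 mm in diameter. Plain brown stoneware, loose, about 1 kg. Origin: centre of its underside, z up. Body 80 mm high with a flat top; on it a round neck 12 mm high (rim at 92 mm), 56 mm outside, 46 mm inside diameter, alike on all jars: a lid's plate rests on it, spigot inside with 10 mm play. Wears another jar's lid at the start.
- jar_square: Square jar, 100 x 100 mm, sides along its x and y. Plain brown stoneware, loose, about 1 kg. Origin: centre of its underside, z up. Body 80 mm high with a flat top; on it a round neck 12 mm high (rim at 92 mm), 56 mm outside, 46 mm inside diameter, alike on all jars: a lid's plate rests on it, spigot inside with 10 mm play. Wears another jar's lid at the start.
- jar_oblong: Oblong jar, 140 mm (along x) x 86 mm (along y). Plain brown stoneware, loose, about 1 kg. Origin: centre of its underside, z up. Body 80 mm high with a flat top; on it a round neck 12 mm high (rim at 92 mm), 56 mm outside, 46 mm inside diameter, alike on all jars: a lid's plate rests on it, spigot inside with 10 mm play. Wears another jar's lid at the start.
- mat: Empty square cork mat, 120 x 120 x 6 mm, fixed to the bench: the free spot for parking one lid. Origin: centre of its underside; its top is 6 mm above.
- jug: Blue plastic jug, 100 mm in diameter, 160 mm high, loop handle reaching 88 mm from the axis on its +y side, loose, a bystander to one side (+y) of the work. Origin: centre of its underside. (An ochre bowl, a steel scraper and a flat wooden rib also lie on the bench, all beyond x = 0.75 m.)
Mind the look-alikes: they are no part of the job. Leave any red or turquoise look-alike of the lid_big alone.

How it is judged:
By the outcome, as a careful person would: the job done as asked, in the order asked, and still so for the second after the job is handed in, with the robot touching nothing.
It also fails if it takes over 136 s, if anything falls off the work surface, if the arm or the gripper's body presses on something with over 40 N, if the wrist force passes 120 N, or if a joint passes its speed limit or range.

## Robot

A 6-joint arm with a two-finger parallel gripper is mounted at the origin on the work surface. World frame = base frame: x ahead of the robot, y to its left, z up, the work surface at z = 0. Lengths are in m, angles in degrees, forces in N, time in s.
With the tool pointing down it reaches from about 0.3 to 0.75 m from the base axis. Payload 8.5 kg.
Tool frame: the origin (TCP) lies on the centre line of the jaws, within the pads' length; the fingertips stand env.tips_ahead ahead of it and the grasp point (between the pads) lies 8 mm behind it (env.tips_ahead is the distance from the TCP to the fingertips, in m); z points along the fingers, y is the direction in which the jaws open and shut (so a half turn about z gives the same grasp; the last joint's range is limited). The gripper opens to 85 mm and grips with 20 to 120 N. Pads are 22 mm wide; open, the fingers measure 114 mm over their backs; the gripper's body (76 mm by 85 mm) begins 54 mm behind the grasp point. The pads swing forward as they close: fully open they stand 13 mm farther back than shut.
Start: joints at [-81.549, 21.807, 74.336, -0, 83.858, -12.336], TCP at [0.195, -0.514, 0.242] pointing down, gripper open.
Joint ranges: [-178.18, 178.18], [-50.72, 133.34], [12.68, 142.11], [-81.47, 261.47], [9.98, 163.14], [-165.26, 165.26]. Speed limits (degrees/s): [136.94, 136.94, 180, 180, 180, 180].

## Interface

Orientations are given as a 3x3 rotation matrix whose columns are the frame's x, y, z axes.
In Python, from rig import env gives the robot as it stands.
- The arm moves only by the tool servo_tool, never from a script. Its argument "commands" is a list of rows, each an object with "linear": the shift along the tool's x, y, z in mm, a list of three; "angular": the turn, a rotation vector about the tool's x, y, z in degrees, a list of three; "gripper": the opening, from -1 (shut) to 1 (fully open). In form: [{"linear": [x, y, z], "angular": [rx, ry, rz], "gripper": gripper}, ...]. A call has 1 to 20 rows; each row is the pose to reach, as a shift and turn from the pose commanded when the call began, along the tool's axes at that moment; what a row does not reach only later rows make up. A row lasts 1/10 s, in which the tool goes at most 50 mm and 8.59 degrees, less where a joint would pass 70% of its speed; a pose out of reach is approached as far as the arm can. A call with a gripper value outside its range is refused whole. The fingers move at their own pace and stop on an object; "force" is the grip in N (left out, the last holds). Time passes only in rows, so rows that repeat a pose let the fingers close. It gives the time, the measured TCP pose, the force and the opening at its end, in the units of the state.
- env.observe(): the state, without advancing time (a new reading comes with each control period).
- env.get_image(name): name is "scene" or "top" or "wrist"; returns a dict with "frame" (480x640x3 uint8, blue, green, red), "fx", "fy", "cx", "cy" (pixels), "k1" (the pictures are not rectified: a ray, as slopes to the right and down, at radius r is drawn at 1 + k1 r^2 times it, then the intrinsics apply), "cam_to_world" (4x4, takes a point from camera to world coordinates); the wrist camera has in their place "T_tool_cam" (4x4, takes a point from camera to tool coordinates, whose origin is the TCP and whose axes are the flange's). Camera axes: x right, y up, looking along -z (the intrinsics and any distortion apply to the point x, -y, -z); pixel columns grow to the right and rows downward; lengths in m; the calibration is good to about 2 mm. A picture is of the moment at which its call begins: read the wrist's pose just before it. There is no depth.
- env.close_job(): hands the job in, once; it reports no verdict.
Trained networks look in a picture, given as the dict that the camera call returned (one of the last four; its "shot" number tells which), for a name from the list of things; names that differ only in an ending like _2 or _b are one class to them, and where a whole thing is asked for, a point or a joint stands for the part that bears it (a point fixed in the world has none). Each returns a list of dicts, best first, with "confidence" (0 to 1); they miss things now and then, are a little off and sometimes report something else, mostly with a low value. They report only what shows in the picture. A call takes as long as a camera call. They do not tell look-alikes from the thing itself.
- env.trace(picture, query): "pixels" (480x640 bool, what is visible of it) and "extent" ([left, top, right, bottom] in pixels, round what is visible of it).
The state is a dict: "time_s": time; "q": joint angles; "qvel": joint speeds; "joint_efforts": joint torques, N m; "position": TCP position; "tool_rot": TCP orientation; "ft_force": force on the tool from outside, world axes, zero at the start; "wrist_torque": the same for the moment, N m; "grip_width": finger opening in m.
Only numpy, scipy, OpenCV 4.12 (cv2) and the standard library are available. Lean on these libraries where they do the work, as an engineer would, in place of code of your own. Each camera call takes 0.05 s, during which the arm holds its last target.

## Working session

There is one attempt and no reset: what is moved stays moved. The work goes in short steps, Python scripts to look and compute and a tool call to move; the robot and the scene stay as the last step left them, time stands still between calls to the robot, and variables do not carry over. Pictures are saved under pics/ and viewed, and the job is handed in when it is done.

Besides the shell and the picture viewer there is one more tool, called after "Request:" as name(argument=value, ...) on one line, values as JSON. servo_tool: Moves the arm, as the interface text tells. Its arguments: {"type":"object","properties":{"commands":{"type":"array","items":{"type":"object","properties":{"linear":{"type":"array","items":{"type":"number"}},"angular":{"type":"array","items":{"type":"number"}},"gripper":{"type":"number"}}}},"force":{"type":"number"}},"required":["commands"]}

```bash
ls; mkdir -p pics; python3 - <<'E'
from rig import env
import cv2,json
s=env.observe()
print({k:(v if not hasattr(v,'tolist') else v.tolist()) for k,v in s.items()}, env.tips_ahead)
for n in ["scene","top","wrist"]:
    p=env.get_image(n); cv2.imwrite(f"pics/{n}0.png",p["frame"])
    print(n,{k:(v.tolist() if hasattr(v,'tolist') else v) for k,v in p.items() if k!="frame"})
E
```

```text
pics
{'time_s': 0.0, 'q': [-81.54877048533197, 21.845364546474993, 74.38542852742972, -0.0005776550677754833, 83.85529829012559, -12.33716483034613], 'qvel': [-0.15054233413975202, -0.05531095146181464, -0.05445560298380893, 0.07802328843291276, 0.0165939870540724, -0.08982694969325904], 'joint_efforts': [-0.003228265341022052, -44.84673857688904, -23.127781748771667, -0.0003342469699418871, 0.0047615675430279225, 6.667208651833789e-06], 'position': [0.19514833018506572, -0.5139350340319436, 0.24166677775232556], 'tool_rot': [[0.9348972367996095, 0.35491844609867096, -0.00023074522703961926], [0.3549183846242202, -0.9348961095546412, 0.001484787975025823], [0.00031125582582454425, -0.0014700198983256375, -0.9999988710800174]], 'ft_force': [0.11250177742864742, -0.3151281539319537, 0.005590570247069159], 'wrist_torque': [0.04696029181011766, 0.003252485979571045, -0.004255258574448421], 'grip_width': 0.08574135727689078} 0.011
scene {'fx': 437.50355111558605, 'fy': 437.50355111558605, 'cx': 317.2235503618315, 'cy': 239.0946728514537, 'k1': 0.014128838789428725, 'cam_to_world': [[0.264
[... 479 characters left out ...]
.15205748260618704, 0.29939487148429217], [-0.9999748960792673, 0.0008543329492597201, 0.007034012117570232, 0.04630279906358887], [0.007082125712212223, 0.15205524929576558, 0.9883466217157818, 1.409068962558017], [0.0, 0.0, 0.0, 1.0]], 'shot': 2}
wrist {'fx': 424.2040864970438, 'fy': 424.2040864970438, 'cx': 316.3574435977633, 'cy': 246.3772501797497, 'k1': -0.01062899015833432, 'T_tool_cam': [[0.00020425036061349979, 0.9557432322420014, 0.294202026344822, 0.07561422635309546], [0.9999996552823347, 4.156551138191006e-05, -0.0008292813256040441, 0.00029627815957955494], [-0.0008048086722453342, 0.2942020943091966, -0.9557428942906567, -0.13122143638984077], [0.0, 0.0, 0.0, 1.0]], 'shot': 3}
```

View pics/top0.png

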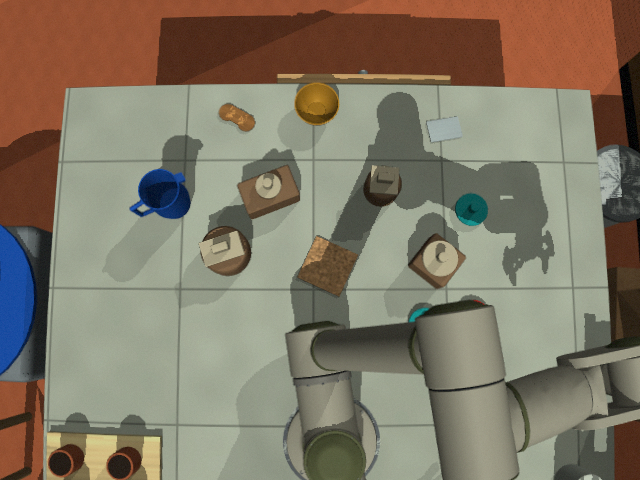

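View pics/scene0.png

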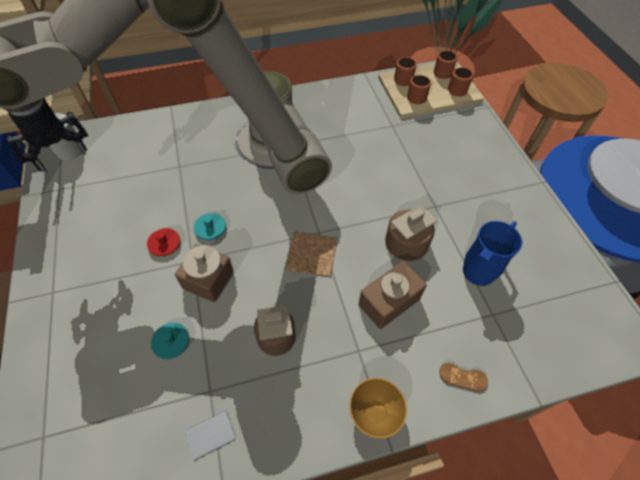

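```bash
cat > h.py <<'E'
import numpy as np, cv2
from scipy.optimize import minimize
from rig import env
def proj(p,P,T=None):
    T=np.array(p["cam_to_world"]) if T is None else T
    c=(np.asarray(P)-T[:3,3])@T[:3,:3]
    u=c[:,0]/-c[:,2]; v=-c[:,1]/-c[:,2]; r2=u*u+v*v; k=1+p["k1"]*r2
    return np.c_[p["fx"]*u*k+p["cx"],p["fy"]*v*k+p["cy"]]
def ray(p,uv,z,T=None):
    T=np.array(p["cam_to_world"]) if T is None else T
    a=np.array([(uv[0]-p["cx"])/p["fx"],(uv[1]-p["cy"])/p["fy"]]);b=a.copy()
    for _ in range(20): b=a/(1+p["k1"]*(b@b))
    d=T[:3,:3]@np.array([b[0],-b[1],-1]); o=T[:3,3]
    return o+d*(z-o[2])/d[2]
def wristT(p,s):
    W=np.eye(4);W[:3,:3]=s["tool_rot"];W[:3,3]=s["position"]
    return W@np.array(p["T_tool_cam"])
t=np.linspace(0,2*np.pi,48,endpoint=False)
circ=lambda d:np.c_[np.cos(t),np.sin(t)]*d/2
rect=lambda a,b:np.array([[1,1],[-1,1],[-1,-1],[1,-1]])*[a/2,b/2]
def prism(o,z0,z1): return np.r_[np.c_[o,np.full(len(o),z0)],np.c_[o,np.full(len(o),z1)]]
LID={"lid_big":[(circ(.088),0,.009),(circ(.024),.009,.039)],"lid_small":[(circ(.064),0,.009),(circ(.024),.009,.039)],
"lid_square":[(rect(.07,.07),0,.009),(rect(.04,.02),.009,.039)],"lid_oblong":[(rect(.1,.062),0,.009),(rect(.04,.02),.009,.039)]}
JAR={"jar_big":[(circ(.12),0,.08)],"jar_small":[(circ(.092),0,.08)],"jar_square":[(rect(.1,.1),0,.08)],"jar_oblong":[(rect(.14,.086),0,.08)],"mat":[(rect(.12,.12),0,.006)]}
S=4
def render(p,parts,x,y,z,yaw,T=None,m=None):
    m=np.zeros((480,640),np.uint8) if m is None else m
    c,s=np.cos(yaw),np.sin(yaw);R=np.array([[c,-s,0],[s,c,0],[0,0,1]])
    for o,a,b in parts:
        h=cv2.convexHull(proj(p,prism(o,a,b)@R.T+[x,y,z],T).astype(np.float32))
        cv2.fillConvexPoly(m,np.round(h*16).astype(np.int32),255,cv2.LINE_AA,4)
    return m
def fit(views,parts,z,x0,yaws,extra=None):
    # views: list of (p,mask,T,base) ; minimise area differing
    best=None
    def cost(v):
        c=0
        for p,mask,T,base in views:
            r=render(p,parts,v[0]/1e3,v[1]/1e3,z,np.deg2rad(v[2]),T,None if base is None else base.copy())
            c+=np.abs(r.astype(float)-mask*255.).sum()/255/max(mask.sum(),1)
        return c
    for w in yaws:
        sol=minimize(cost,[x0[0]*1e3,x0[1]*1e3,w],method="Nelder-Mead",options=dict(initial_simplex=np.array([[x0[0]*1e3,x0[1]*1e3,w],[x0[0]*1e3+8,x0[1]*1e3,w+3],[x0[0]*1e3,x0[1]*1e3+8,w-3],[x0[0]*1e3-4,x0[1]*1e3-4,w+12]]),xatol=.05,fatol=1e-4))
        if best is None or sol.fun<best.fun: best=sol
    return best
E
python3 - <<'E'
from h import *
import pickle
pics={n:env.get_image(n) for n in ["top","scene"]}
out={}
for q in list(LID)+list(JAR)+["jug"]:
    for n,p in pics.items():
        r=env.trace(p,q)
        out[q,n]=[(d["confidence"],d["extent"],d["pixels"]) for d in r]
        print(q,n,[(round(d["confidence"],2),np.round(d["extent"]).tolist(),int(d["pixels"].sum())) for d in r[:4]])
pickle.dump((pics,out),open("m0.pkl","wb"))
print(env.observe()["time_s"])
E
```

```text
lid_big top [(0.6, [422.0, 242.0, 457.0, 281.0], 1005), (0.58, [453.0, 189.0, 489.0, 226.0], 850), (0.48, [408.0, 306.0, 427.0, 321.0], 136)]
lid_big scene [(0.85, [150.0, 320.0, 188.0, 361.0], 1084), (0.72, [148.0, 229.0, 181.0, 257.0], 733), (0.57, [182.0, 243.0, 220.0, 279.0], 932)]
lid_small top [(0.73, [256.0, 174.0, 282.0, 198.0], 523)]
lid_small scene [(0.63, [382.0, 270.0, 410.0, 300.0], 593)]
lid_square top [(0.57, [367.0, 165.0, 398.0, 191.0], 774)]
lid_square scene [(0.97, [258.0, 308.0, 293.0, 337.0], 1012)]
lid_oblong top [(0.84, [201.0, 231.0, 242.0, 264.0], 1018)]
lid_oblong scene [(0.9, [392.0, 205.0, 436.0, 239.0], 759)]
jar_big top [(0.65, [201.0, 225.0, 249.0, 274.0], 857)]
jar_big scene [(0.89, [384.0, 210.0, 434.0, 261.0], 1332)]
jar_small top [(0.85, [364.0, 178.0, 394.0, 204.0], 335), (0.23, [298.0, 239.0, 356.0, 296.0], 2154)]
jar_small scene [(0.86, [256.0, 314.0, 297.0, 357.0], 671)]
jar_square top [(0.68, [409.0, 234.0, 468.0, 289.0], 873)]
jar_square scene [(0.68, [176.0, 256.0, 239.0, 303.0], 1348)]
jar_oblong top [(0.66, [236.0, 163.0, 301.0, 219.0], 1562)]
jar_oblong scene [(0.66, [358.0, 263.0, 428.0, 328.0], 2055), (0.51, [461.0, 220.0, 522.0, 288.0], 2617), (0.32, [184.0, 242.0, 219.0, 277.0], 979)]
mat top [(0.94, [297.0, 238.0, 355.0, 298.0], 2142)]
mat scene [(0.92, [286.0, 231.0, 338.0, 276.0], 1739)]
jug top [(0.74, [132.0, 170.0, 190.0, 222.0], 2069)]
jug scene [(0.57, [458.0, 220.0, 522.0, 289.0], 2700)]
1.25
```

```bash
python3 -c "
import cv2
a=cv2.imread('pics/top0.png')[140:340,190:500];cv2.imwrite('pics/c0.png',cv2.resize(a,None,fx=2.5,fy=2.5,interpolation=cv2.INTER_CUBIC))"
```

```text
(no output)
```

View pics/c0.png

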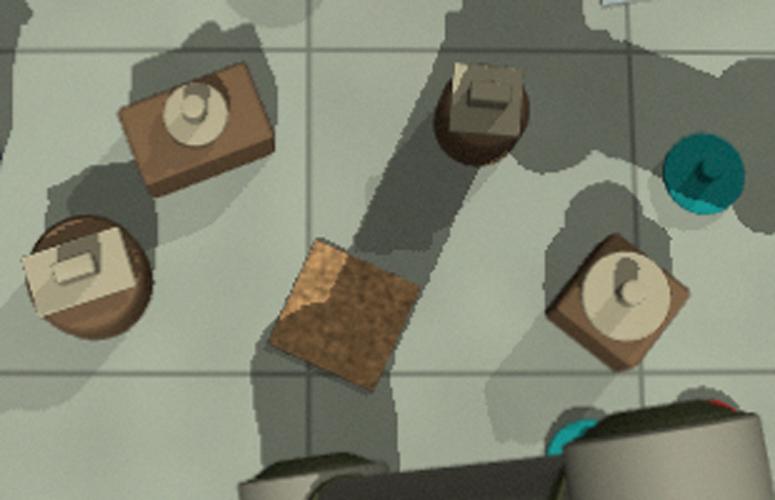

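Top view: pale round lid at (440,260) on the square jar; turquoise at (471,209) and (418,313), red at (475,302). The pale one fits lid_big (pale glaze, on a jar), and the crop confirms it; the others are look-alikes. The oblong lid is on the big jar (222,248), the small lid on the oblong jar (269,186), and the square lid on the small jar (383,180).

```bash
cat > fit0.py <<'E'
from h import *
import pickle,json
pics,out=pickle.load(open("m0.pkl","rb"))
on={"lid_big":"jar_square","lid_small":"jar_oblong","lid_square":"jar_small","lid_oblong":"jar_big"}
sel={k:v[0][2] for k,v in out.items() if v}; sel["lid_big","scene"]=out["lid_big","scene"][2][2]
res={}
def c0(q,z):
    ys,xs=np.nonzero(sel[q,"top"]); return ray(pics["top"],[xs.mean(),ys.mean()],z)
sets=(("top",),("scene",),("top","scene"))
for l,j in on.items():
  for st in sets:
    yaws=[0] if l in("lid_big","lid_small") else range(-80,100,30)
    b=fit([(pics[n],sel[l,n],None,None) for n in st],LID[l],.092,c0(l,.1),yaws)
    print(l,st,b.x.round(1),round(b.fun,3))
  res[l]=b.x
  lb={n:render(pics[n],LID[l],b.x[0]/1e3,b.x[1]/1e3,.092,np.deg2rad(b.x[2])) for n in pics}
  for st in sets:
    yaws=[0] if j in("jar_big","jar_small") else range(-80,100,30)
    bj=fit([(pics[n],sel[l,n]|sel[j,n],None,lb[n]) for n in st],JAR[j],0,res[l][:2]/1e3,yaws)
    print("  ",j,st,bj.x.round(1),round(bj.fun,3))
  res[j]=bj.x
for st in sets:
    b=fit([(pics[n],sel["mat",n],None,None) for n in st],JAR["mat"],0,c0("mat",.0),range(-80,100,30)); print("mat",st,b.x.round(1),round(b.fun,3))
res["mat"]=b.x
json.dump({k:list(v) for k,v in res.items()},open("res.json","w"))
for n in pics:
    im=pics[n]["frame"].copy()
    for k,v in res.items():
        m=render(pics[n],(LID|JAR)[k],v[0]/1e3,v[1]/1e3,.092 if "lid" in k else 0,np.deg2rad(v[2]))
        cs,_=cv2.findContours((m>127).astype(np.uint8),cv2.RETR_EXTERNAL,cv2.CHAIN_APPROX_NONE); cv2.drawContours(im,cs,-1,(0,255,0) if "lid" in k else (255,0,255),1)
    a=im[140:340,190:500] if n=="top" else im[190:370,130:450]
    cv2.imwrite(f"pics/fit_{n}.png",cv2.resize(a,None,fx=2.5,fy=2.5,interpolation=cv2.INTER_NEAREST))
E
python3 fit0.py
```

```text
lid_big ('top',) [ 453.7 -262.9    5.6] 0.101
lid_big ('scene',) [ 453.1 -260.3   -0.8] 0.164
lid_big ('top', 'scene') [ 4.529e+02 -2.620e+02 -2.000e-01] 0.269
   jar_square ('top',) [ 451.8 -265.3  -40.4] 0.1
   jar_square ('scene',) [ 449.1 -263.9  -39.9] 0.127
   jar_square ('top', 'scene') [ 451.1 -264.9  -40.9] 0.233
lid_small ('top',) [633.8 158.8   1.1] 0.121
lid_small ('scene',) [630.7 158.    4.6] 0.108
lid_small ('top', 'scene') [632.4 158.8   2.9] 0.244
   jar_oblong ('top',) [630.6 160.6 112.7] 0.141
   jar_oblong ('scene',) [629.1 162.3 -65.4] 0.122
   jar_oblong ('top', 'scene') [630.4 160.3 114.9] 0.266
lid_square ('top',) [ 649.5 -130.   -96.8] 0.138
lid_square ('scene',) [ 648.6 -129.    86.1] 0.103
lid_square ('top', 'scene') [ 649.1 -129.6  -96. ] 0.242
   jar_small ('top',) [ 651.5 -131.1    8.7] 0.24
   jar_small ('scene',) [ 643.5 -130.4    6.6] 0.118
   jar_small ('top', 'scene') [ 646.6 -129.9    0.7] 0.388
lid_oblong ('top',) [477.4 269.7 -70. ] 0.139
lid_oblong ('scene',) [474.5 271.9 112.4] 0.257
lid_oblong ('top', 'scene') [477.  270.7 -68.4] 0.404
   jar_big ('top',) [478.1 269.2   3.1] 0.157
   jar_big ('scene',) [473.1 269.6   6.5] 0.129
   jar_big ('top', 'scene') [475.9 269.4   3.7] 0.29
mat ('top',) [444.4   9.4 -23.5] 0.066
mat ('scene',) [ 443.5   11.1 -114.1] 0.102
mat ('top', 'scene') [444.4   9.8 -23.9] 0.17
```

View pics/fit_top.png

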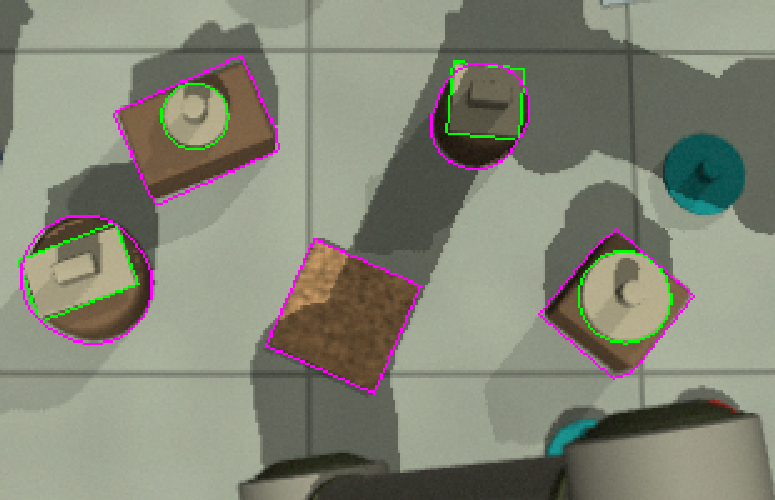

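View pics/fit_scene.png

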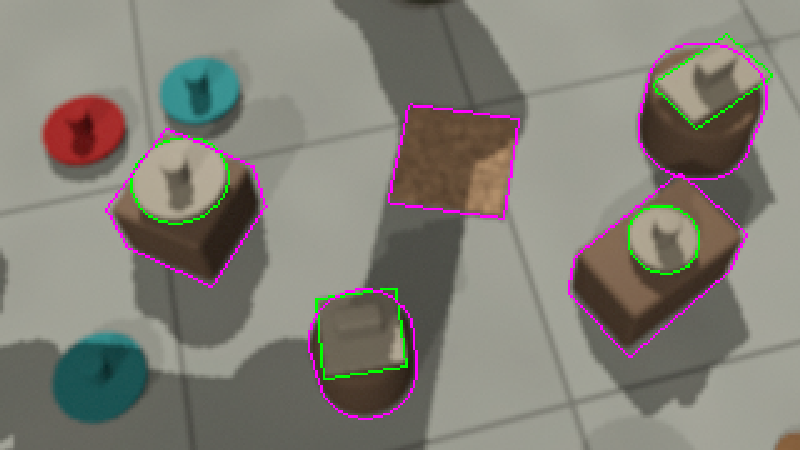

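```bash
cat >> h.py <<'E'
from scipy.spatial.transform import Rotation as Ro
def Rt(yaw):
    c,s=np.cos(np.deg2rad(yaw)),np.sin(np.deg2rad(yaw)); return np.array([[c,s,0],[s,-c,0],[0,0,-1.]])
def go(*wps):
    s=env.observe();R=np.array(s["tool_rot"]);P=np.array(s["position"])
    print("now",round(s["time_s"],2),(P*1e3).round(1),"yaw",round(np.degrees(np.arctan2(R[1,0],R[0,0])),1),"q",np.round(s["q"]).tolist(),"F",np.round(s["ft_force"],1).tolist(),"w",round(s["grip_width"]*1e3,1))
    pp,pr=P,R
    for x,y,z,yaw in wps:
        T=np.array([x,y,z])/1e3;Q=Rt(yaw)
        d=np.linalg.norm(T-pp);a=np.degrees(np.linalg.norm(Ro.from_matrix(pr.T@Q).as_rotvec()))
        print("lin",(R.T@(T-P)*1e3).round(1).tolist(),"ang",np.degrees(Ro.from_matrix(R.T@Q).as_rotvec()).round(1).tolist(),"rows>=",round(max(d/.05,a/8.59),1));pp,pr=T,Q
E
python3 -c "
from h import *
go((453,-262,230,20.8))"
```

```text
now 1.25 [ 195.2 -514.2  242.3] yaw 20.8 q [-82.0, 22.0, 74.0, -0.0, 84.0, -12.0] F [-0.2, 0.0, -0.3] w 85.4
lin [330.5, -144.3, 12.3] ang [0.0, 0.0, -0.0] rows>= 7.2
```

Request:
servo_tool(commands=[{"linear": [330, -144, 12], "angular": [0, 0, 0], "gripper": 0.5}, {"linear": [330, -144, 12], "angular": [0, 0, 0], "gripper": 0.5}, {"linear": [330, -144, 12], "angular": [0, 0, 0], "gripper": 0.5}, {"linear": [330, -144, 12], "angular": [0, 0, 0], "gripper": 0.5}, {"linear": [330, -144, 12], "angular": [0, 0, 0], "gripper": 0.5}, {"linear": [330, -144, 12], "angular": [0, 0, 0], "gripper": 0.5}, {"linear": [330, -144, 12], "angular": [0, 0, 0], "gripper": 0.5}, {"linear": [330, -144, 12], "angular": [0, 0, 0], "gripper": 0.5}, {"linear": [330, -144, 12], "angular": [0, 0, 0], "gripper": 0.5}, {"linear": [330, -144, 12], "angular": [0, 0, 0], "gripper": 0.5}, {"linear": [330, -144, 12], "angular": [0, 0, 0], "gripper": 0.5}], force=40)

```text
time_s: 2.35
position: [0.4517, -0.2637, 0.2304]
tool_rot: [[0.936, 0.353, -0.0], [0.353, -0.936, -0.0], [-0.0, 0.0, -1.0]]
ft_force: [-0.0, -0.5, -0.4]
grip_width: 0.064
```

```bash
python3 - <<'E'
from h import *
s=env.observe();p=env.get_image("wrist");cv2.imwrite("pics/w1.png",p["frame"]);T=wristT(p,s)
r=env.trace(p,"lid_big")
print([(round(d["confidence"],2),d["extent"]) for d in r])
for d in r[:1]:
    b=fit([(p,d["pixels"],T,None)],LID["lid_big"],.092,(.453,-.262),[0]);print(b.x,b.fun)
go((453,-262,117,20.8))
E
```

```text
[(0.74, [455.3, 31.0, 570.9, 151.1]), (0.66, [245.8, 166.1, 385.7, 302.4]), (0.57, [321.4, 339.9, 409.5, 420.3]), (0.55, [221.3, 314.0, 275.8, 400.1])]
[ 149. -374.  168.] 1.0
now 2.45 [ 451.8 -263.5  230.4] yaw 20.7 q [-43.0, 20.0, 80.0, -0.0, 81.0, 26.0] F [0.6, 0.3, 0.2] w 64.3
lin [1.6, -1.1, 113.4] ang [0.0, 0.0, -0.1] rows>= 2.3
```

View pics/w1.png

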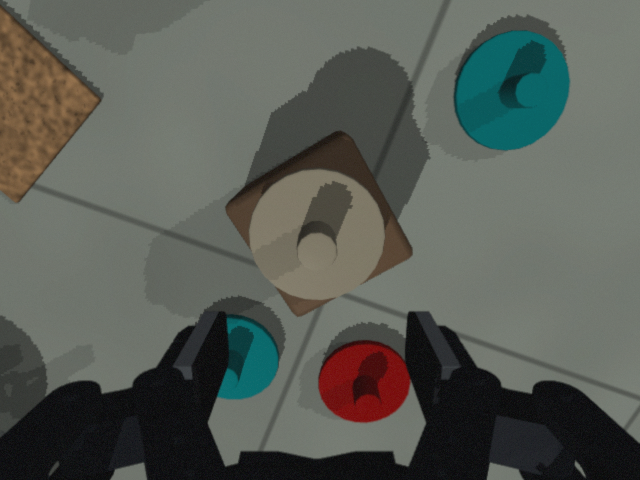

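The pale lid is at (317,235) with its knob at (317,250); turquoise at (512,90) and (247,358) and red at (364,381) are the look-alikes. I'll fit the pale one.

```bash
cat >> h.py <<'E'
RES=__import__("json").load(open("res.json"))
def look(q,guess,z,yaws=[0],with_jar=None,name=None,parts=None,excl=None):
    """wrist fit; picks traced candidate nearest the guess"""
    s=env.observe();p=env.get_image("wrist");T=wristT(p,s)
    if name: cv2.imwrite(f"pics/{name}.png",p["frame"])
    parts=parts or (LID|JAR)[q]
    g=proj(p,[[guess[0],guess[1],z+parts[0][2]]],T)[0]
    def pick(q):
        r=env.trace(p,q); c=[]
        for d in r:
            e=d["extent"];c.append((np.hypot((e[0]+e[2])/2-g[0],(e[1]+e[3])/2-g[1]),d))
        c=sorted(c,key=lambda t:t[0]); 
        print(q,"guess px",g.round(),[(round(a),round(d["confidence"],2),np.round(d["extent"]).tolist()) for a,d in c]); return c[0][1]["pixels"] if c else None
    m=pick(q)
    if m is None: return None
    b=fit([(p,m,T,None)],parts,z,guess,yaws);print(q,b.x.round(1),round(b.fun,3))
    if with_jar:
        mj=pick(with_jar)
        if mj is not None:
            j=RES[with_jar];base=render(p,parts,b.x[0]/1e3,b.x[1]/1e3,z,np.deg2rad(b.x[2]),T)
            bj=fit([(p,m|mj,T,base)],JAR[with_jar],0,(j[0]/1e3,j[1]/1e3),[j[2]]);print(with_jar,bj.x.round(1),round(bj.fun,3),"was",np.round(j,1))
    return b.x
E
python3 - <<'E'
from h import *
look("lid_big",(.453,-.262),.092,with_jar="jar_square")
go()
E
```

```text
lid_big guess px [314. 237.] [(2, 0.84, [247.0, 171.0, 385.0, 300.0]), (136, 0.77, [221.0, 316.0, 279.0, 398.0]), (152, 0.95, [321.0, 338.0, 409.0, 422.0]), (246, 0.81, [453.0, 31.0, 571.0, 151.0])]
lid_big [ 452.4 -264.2    4.7] 0.061
jar_square guess px [314. 237.] [(15, 0.71, [228.0, 130.0, 415.0, 318.0]), (295, 0.44, [0.0, 6.0, 101.0, 202.0])]
jar_square [ 451.4 -266.8  -38.4] 0.083 was [ 451.1 -264.9  -40.9]
now 2.6 [ 452.2 -263.1  230.4] yaw 20.7 q [-43.0, 20.0, 80.0, -0.0, 81.0, 26.0] F [0.3, 0.6, -0.3] w 64.0
```

Request:
servo_tool(commands=[{"linear": [0, 0, 50], "angular": [0, 0, 0], "gripper": 0.5}, {"linear": [0, 0, 90], "angular": [0, 0, 0], "gripper": 0.5}, {"linear": [0, 0, 108], "angular": [0, 0, 0], "gripper": 0.5}, {"linear": [0, 0, 114], "angular": [0, 0, 0], "gripper": 0.5}, {"linear": [0, 0, 114], "angular": [0, 0, 0], "gripper": 0.5}, {"linear": [0, 0, 114], "angular": [0, 0, 0], "gripper": -0.6}, {"linear": [0, 0, 114], "angular": [0, 0, 0], "gripper": -0.6}, {"linear": [0, 0, 114], "angular": [0, 0, 0], "gripper": -0.6}, {"linear": [0, 0, 114], "angular": [0, 0, 0], "gripper": -0.6}, {"linear": [0, 0, 114], "angular": [0, 0, 0], "gripper": -0.6}, {"linear": [0, 0, 114], "angular": [0, 0, 0], "gripper": -0.6}], force=40)

```text
time_s: 3.7
position: [0.4529, -0.2627, 0.1175]
tool_rot: [[0.935, 0.355, 0.002], [0.355, -0.935, -0.001], [0.001, 0.002, -1.0]]
ft_force: [-1.6, 0.4, 6.4]
grip_width: 0.0225
```

Request:
servo_tool(commands=[{"linear": [0, 0, -3], "angular": [0, 0, 0], "gripper": -1}, {"linear": [0, 0, -10], "angular": [0, 0, 0], "gripper": -1}, {"linear": [0, 0, -25], "angular": [0, 0, 0], "gripper": -1}, {"linear": [0, 0, -50], "angular": [0, 0, 0], "gripper": -1}, {"linear": [0, 0, -75], "angular": [0, 0, 0], "gripper": -1}, {"linear": [0, 0, -85], "angular": [0, 0, 0], "gripper": -1}, {"linear": [0, 0, -85], "angular": [0, 0, 0], "gripper": -1}, {"linear": [0, 0, -85], "angular": [0, 0, 0], "gripper": -1}])

```text
time_s: 4.5
position: [0.4523, -0.2621, 0.2004]
tool_rot: [[0.935, 0.355, -0.001], [0.355, -0.935, 0.001], [-0.001, -0.001, -1.0]]
ft_force: [-0.8, 0.5, -1.8]
grip_width: 0.0229
```

```bash
python3 - <<'E'
from h import *
p=env.get_image("wrist");cv2.imwrite("pics/w2.png",p["frame"])
go((444.4,9.8,200,20.8))
E
```

```text
now 4.55 [ 452.2 -262.1  200.1] yaw 20.8 q [-43.0, 21.0, 83.0, 0.0, 76.0, 26.0] F [0.3, -0.9, -1.7] w 22.9
lin [89.2, -257.0, 0.6] ang [-0.1, 0.1, -0.0] rows>= 5.4
```

View pics/w2.png

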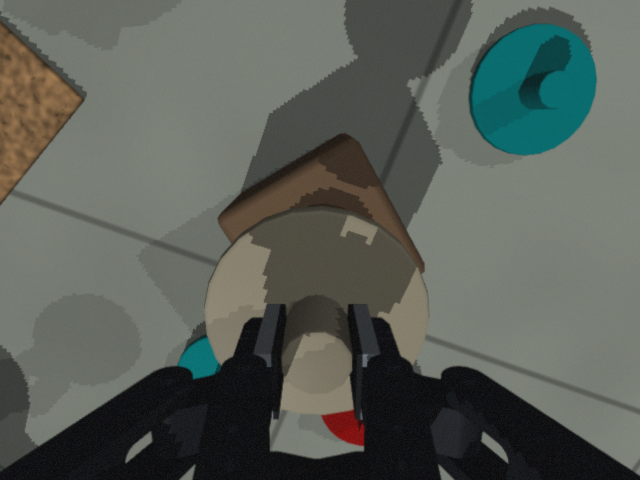

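Request:
servo_tool(commands=[{"linear": [89, -257, 0], "angular": [0, 0, 0], "gripper": -1}, {"linear": [89, -257, 0], "angular": [0, 0, 0], "gripper": -1}, {"linear": [89, -257, 0], "angular": [0, 0, 0], "gripper": -1}, {"linear": [89, -257, 0], "angular": [0, 0, 0], "gripper": -1}, {"linear": [89, -257, 0], "angular": [0, 0, 0], "gripper": -1}, {"linear": [89, -257, 0], "angular": [0, 0, 0], "gripper": -1}, {"linear": [89, -257, 50], "angular": [0, 0, 0], "gripper": -1}, {"linear": [89, -257, 95], "angular": [0, 0, 0], "gripper": -1}, {"linear": [89, -257, 130], "angular": [0, 0, 0], "gripper": -1}, {"linear": [89, -257, 150], "angular": [0, 0, 0], "gripper": -1}, {"linear": [89, -257, 155], "angular": [0, 0, 0], "gripper": -1}, {"linear": [89, -257, 155], "angular": [0, 0, 0], "gripper": -1}, {"linear": [89, -257, 155], "angular": [0, 0, 0], "gripper": -1}])

```text
time_s: 5.85
position: [0.4451, 0.0093, 0.047]
tool_rot: [[0.935, 0.355, 0.001], [0.355, -0.935, -0.0], [0.001, 0.001, -1.0]]
ft_force: [-0.5, 0.5, -2.6]
grip_width: 0.0227
```

Request:
servo_tool(commands=[{"linear": [0, 0, 1], "angular": [0, 0, 0], "gripper": -1}, {"linear": [0, 0, 2], "angular": [0, 0, 0], "gripper": -1}, {"linear": [0, 0, 3], "angular": [0, 0, 0], "gripper": -1}, {"linear": [0, 0, 4], "angular": [0, 0, 0], "gripper": -1}, {"linear": [0, 0, 5], "angular": [0, 0, 0], "gripper": -1}, {"linear": [0, 0, 5], "angular": [0, 0, 0], "gripper": -1}])

```text
time_s: 6.45
position: [0.4445, 0.0094, 0.0412]
tool_rot: [[0.935, 0.355, -0.0], [0.355, -0.935, 0.0], [-0.0, -0.0, -1.0]]
ft_force: [-0.9, 0.8, -2.1]
grip_width: 0.0227
```

Request:
servo_tool(commands=[{"linear": [0, 0, 0.5], "angular": [0, 0, 0], "gripper": -1}, {"linear": [0, 0, 1], "angular": [0, 0, 0], "gripper": -1}, {"linear": [0, 0, 1.5], "angular": [0, 0, 0], "gripper": -1}, {"linear": [0, 0, 1.5], "angular": [0, 0, 0], "gripper": -1}])

```text
time_s: 6.85
position: [0.4446, 0.0094, 0.0398]
tool_rot: [[0.935, 0.355, -0.0], [0.355, -0.935, 0.0], [-0.0, -0.0, -1.0]]
ft_force: [0.5, 0.4, -0.9]
grip_width: 0.0225
```

Request:
servo_tool(commands=[{"linear": [0, 0, 0.5], "angular": [0, 0, 0], "gripper": -1}, {"linear": [0, 0, 0.5], "angular": [0, 0, 0], "gripper": -1}, {"linear": [0, 0, 0.5], "angular": [0, 0, 0], "gripper": -1}])

```text
time_s: 7.15
position: [0.4446, 0.0094, 0.0395]
tool_rot: [[0.935, 0.355, 0.0], [0.355, -0.935, -0.0], [0.0, 0.0, -1.0]]
ft_force: [-1.0, 0.1, 4.1]
grip_width: 0.0228
```

Contact (force turned to +4 N). Release and rise.

Request:
servo_tool(commands=[{"linear": [0, 0, 0], "angular": [0, 0, 0], "gripper": -0.3}, {"linear": [0, 0, 0], "angular": [0, 0, 0], "gripper": -0.2}, {"linear": [0, 0, 0], "angular": [0, 0, 0], "gripper": 0}, {"linear": [0, 0, 0], "angular": [0, 0, 0], "gripper": 0.3}, {"linear": [0, 0, 0], "angular": [0, 0, 0], "gripper": 0.3}, {"linear": [0, 0, -20], "angular": [0, 0, 0], "gripper": 0.3}, {"linear": [0, 0, -60], "angular": [0, 0, 0], "gripper": 0.3}, {"linear": [0, 0, -110], "angular": [0, 0, 0], "gripper": 0.3}, {"linear": [0, 0, -160], "angular": [0, 0, 0], "gripper": 0.5}, {"linear": [0, 0, -190], "angular": [0, 0, 0], "gripper": 0.5}, {"linear": [0, 0, -190], "angular": [0, 0, 0], "gripper": 0.5}, {"linear": [0, 0, -190], "angular": [0, 0, 0], "gripper": 0.5}])

```text
time_s: 8.35
position: [0.4444, 0.0095, 0.2292]
tool_rot: [[0.935, 0.355, 0.0], [0.355, -0.935, -0.0], [0.0, 0.0, -1.0]]
ft_force: [-0.0, 0.5, -0.9]
grip_width: 0.0637
```

```bash
python3 - <<'E'
from h import *
look("lid_big",(.4446,.0094),.014,name="w3")
go((649,-129.6,230,83.6))
E
```

```text
lid_big guess px [316. 213.] [(1, 0.85, [261.0, 160.0, 370.0, 265.0]), (372, 0.76, [578.0, 420.0, 636.0, 469.0])]
lid_big [444.4   8.7   2.3] 0.04
now 8.45 [444.    9.5 228. ] yaw 20.8 q [-14.0, 12.0, 91.0, 0.0, 77.0, 55.0] F [0.6, -0.1, 0.2] w 64.3
lin [142.3, 202.8, -2.6] ang [-0.1, 0.1, -62.8] rows>= 7.3
```

View pics/w3.png

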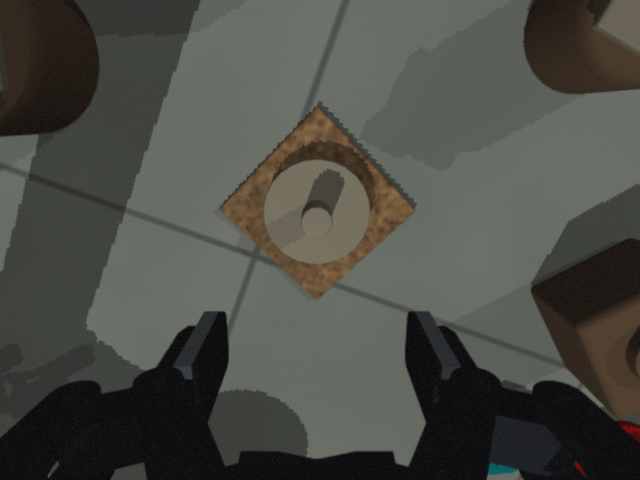

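Lid_big stands centred on the mat at (317,213). Next, the square lid.

Request:
servo_tool(commands=[{"linear": [142, 203, 0], "angular": [0, 0, -63], "gripper": 0.5}, {"linear": [142, 203, 0], "angular": [0, 0, -63], "gripper": 0.5}, {"linear": [142, 203, 0], "angular": [0, 0, -63], "gripper": 0.5}, {"linear": [142, 203, 0], "angular": [0, 0, -63], "gripper": 0.5}, {"linear": [142, 203, 0], "angular": [0, 0, -63], "gripper": 0.5}, {"linear": [142, 203, 0], "angular": [0, 0, -63], "gripper": 0.5}, {"linear": [142, 203, 0], "angular": [0, 0, -63], "gripper": 0.5}, {"linear": [142, 203, 0], "angular": [0, 0, -63], "gripper": 0.5}, {"linear": [142, 203, 0], "angular": [0, 0, -63], "gripper": 0.5}, {"linear": [142, 203, 0], "angular": [0, 0, -63], "gripper": 0.5}, {"linear": [142, 203, 0], "angular": [0, 0, -63], "gripper": 0.5}])

```text
time_s: 9.55
position: [0.6493, -0.1299, 0.2287]
tool_rot: [[0.109, 0.994, -0.001], [0.994, -0.109, 0.0], [0.0, -0.001, -1.0]]
ft_force: [-0.9, 0.9, 0.2]
grip_width: 0.0642
```

```bash
python3 - <<'E'
from h import *
b=look("lid_square",(.649,-.1296),.092,yaws=[84],with_jar="jar_small",name="w4")
go((b[0],b[1],230,b[2]),(b[0],b[1],117,b[2]))
E
```

```text
lid_square guess px [315. 239.] [(2, 0.66, [256.0, 187.0, 370.0, 290.0])]
lid_square [ 648.4 -130.6   85. ] 0.038
jar_small guess px [315. 239.] [(29, 0.87, [245.0, 159.0, 383.0, 261.0])]
jar_small [ 646.9 -133.9   10.3] 0.074 was [ 646.6 -129.9    0.7]
now 9.7 [ 649.3 -129.9  229.2] yaw 83.8 q [-22.0, 34.0, 56.0, 0.0, 91.0, -15.0] F [0.7, -0.4, 0.6] w 64.1
lin [-0.8, -0.8, -0.8] ang [-0.0, -0.0, -1.3] rows>= 0.2
lin [-0.8, -0.8, 112.2] ang [-0.0, -0.0, -1.3] rows>= 2.3
```

View pics/w4.png

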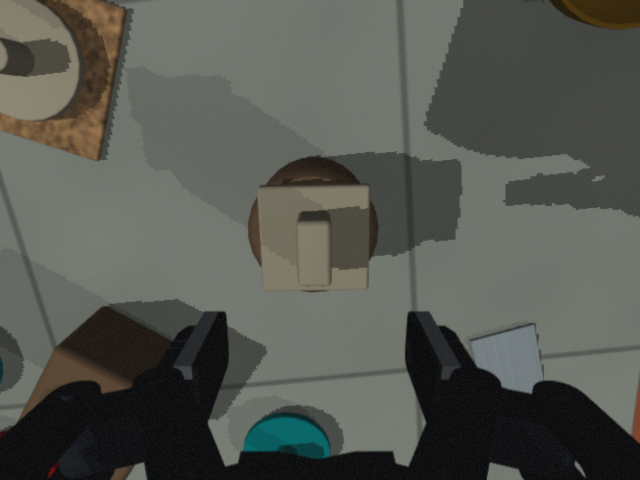

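The square lid shows at (315,239) with its bar along the tool's x; grasping.

Request:
servo_tool(commands=[{"linear": [-0.5, -0.5, 50], "angular": [0, 0, -1], "gripper": 0.4}, {"linear": [-0.5, -0.5, 90], "angular": [0, 0, -1], "gripper": 0.4}, {"linear": [-0.5, -0.5, 106], "angular": [0, 0, -1], "gripper": 0.4}, {"linear": [-0.5, -0.5, 111.5], "angular": [0, 0, -1], "gripper": 0.2}, {"linear": [-0.5, -0.5, 111.5], "angular": [0, 0, -1], "gripper": 0}, {"linear": [-0.5, -0.5, 111.5], "angular": [0, 0, -1], "gripper": -1}, {"linear": [-0.5, -0.5, 111.5], "angular": [0, 0, -1], "gripper": -1}, {"linear": [-0.5, -0.5, 111.5], "angular": [0, 0, -1], "gripper": -1}, {"linear": [-0.5, -0.5, 111.5], "angular": [0, 0, -1], "gripper": -1}, {"linear": [-0.5, -0.5, 111.5], "angular": [0, 0, -1], "gripper": -1}])

```text
time_s: 10.7
position: [0.6495, -0.1307, 0.1196]
tool_rot: [[0.091, 0.996, 0.003], [0.996, -0.091, -0.001], [-0.001, 0.003, -1.0]]
ft_force: [0.2, 0.0, 6.7]
grip_width: 0.0191
```

Request:
servo_tool(commands=[{"linear": [0, 0, -3], "angular": [0, 0, 0], "gripper": -1}, {"linear": [0, 0, -10], "angular": [0, 0, 0], "gripper": -1}, {"linear": [0, 0, -25], "angular": [0, 0, 0], "gripper": -1}, {"linear": [0, 0, -50], "angular": [0, 0, 0], "gripper": -1}, {"linear": [0, 0, -75], "angular": [0, 0, 0], "gripper": -1}, {"linear": [0, 0, -85], "angular": [0, 0, 0], "gripper": -1}, {"linear": [0, 0, -85], "angular": [0, 0, 0], "gripper": -1}, {"linear": [0, 0, -85], "angular": [0, 0, 0], "gripper": -1}])

```text
time_s: 11.5
position: [0.6484, -0.1303, 0.2015]
tool_rot: [[0.091, 0.996, -0.002], [0.996, -0.091, 0.001], [0.001, -0.002, -1.0]]
ft_force: [-0.2, 0.4, -2.5]
grip_width: 0.019
```

```bash
python3 - <<'E'
from h import *
p=env.get_image("wrist");cv2.imwrite("pics/w5.png",p["frame"])
pt=env.get_image("top");r=env.trace(pt,"jar_square");cv2.imwrite("pics/t5.png",pt["frame"][140:340,190:500])
print([(d["confidence"],d["extent"]) for d in r[:2]])
b=fit([(pt,r[0]["pixels"],None,None)],[(rect(.1,.1),0,.08),(circ(.056),.08,.092)],0,(.451,-.265),[-40]);print(b.x,b.fun)
go((451,-265,200,50))
E
```

```text
[(0.8, [407.3, 233.4, 467.2, 290.5])]
[ 451.79163273 -266.5416002   -41.90454629] 0.059128947529167426
now 11.65 [ 648.5 -130.3  201.3] yaw 84.8 q [-22.0, 35.0, 58.0, 0.0, 87.0, -16.0] F [0.0, -0.2, -1.9] w 19.3
lin [-152.1, -184.4, 1.7] ang [-0.2, 0.0, 34.8] rows>= 4.8
```

View pics/w5.png

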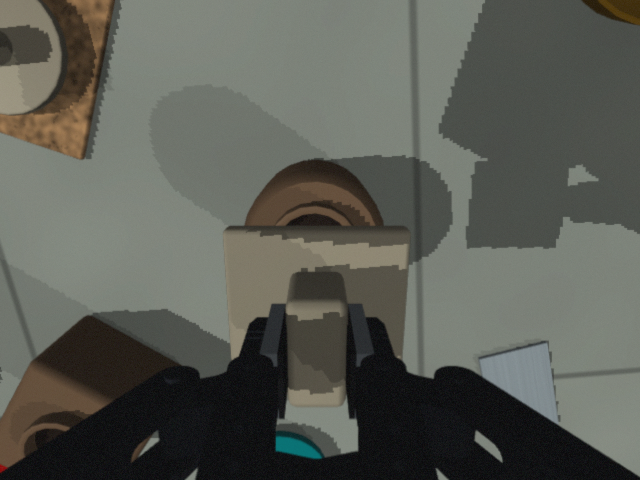

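```bash
python3 -c "
from h import *
go((380,-349,225,50))"
```

```text
now 11.65 [ 648.5 -130.3  201.3] yaw 84.8 q [-22.0, 35.0, 58.0, 0.0, 87.0, -16.0] F [0.0, -0.2, -1.9] w 19.3
lin [-242.2, -247.5, -23.2] ang [-0.2, 0.0, 34.8] rows>= 6.9
```

Request:
servo_tool(commands=[{"linear": [-242, -247, -23], "angular": [0, 0, 35], "gripper": -1}, {"linear": [-242, -247, -23], "angular": [0, 0, 35], "gripper": -1}, {"linear": [-242, -247, -23], "angular": [0, 0, 35], "gripper": -1}, {"linear": [-242, -247, -23], "angular": [0, 0, 35], "gripper": -1}, {"linear": [-242, -247, -23], "angular": [0, 0, 35], "gripper": -1}, {"linear": [-242, -247, -23], "angular": [0, 0, 35], "gripper": -1}, {"linear": [-242, -247, -23], "angular": [0, 0, 35], "gripper": -1}, {"linear": [-242, -247, -23], "angular": [0, 0, 35], "gripper": -1}, {"linear": [-242, -247, -23], "angular": [0, 0, 35], "gripper": -1}, {"linear": [-242, -247, -23], "angular": [0, 0, 35], "gripper": -1}, {"linear": [-242, -247, -23], "angular": [0, 0, 35], "gripper": -1}])

```text
time_s: 12.75
position: [0.3817, -0.3481, 0.2255]
tool_rot: [[0.644, 0.765, -0.0], [0.765, -0.644, 0.001], [0.0, -0.001, -1.0]]
ft_force: [0.2, 0.6, -1.5]
grip_width: 0.0188
```

```bash
python3 - <<'E'
from h import *
b=look("jar_square",(.4515,-.266),0,yaws=[-40],name="w6",parts=[(rect(.1,.1),0,.08),(circ(.056),.08,.092)])
go((451.5,-266,200,b[2]+90))
E
```

```text
jar_square guess px [316.  60.] [(13, 0.7, [232.0, 0.0, 401.0, 146.0])]
jar_square [ 452.1 -266.1  -38.7] 0.038
now 12.85 [ 381.6 -348.3  225.6] yaw 49.9 q [-56.0, 19.0, 81.0, 0.0, 80.0, -15.0] F [-0.4, 0.7, -3.0] w 19.2
lin [108.0, 0.5, 25.7] ang [-0.0, -0.0, -1.4] rows>= 2.2
```

View pics/w6.png

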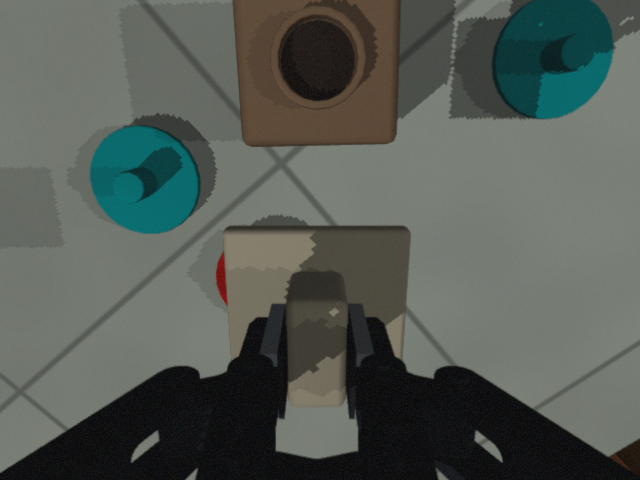

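Request:
servo_tool(commands=[{"linear": [108, 0.5, 0], "angular": [0, 0, -1.3], "gripper": -1}, {"linear": [108, 0.5, 0], "angular": [0, 0, -1.3], "gripper": -1}, {"linear": [108, 0.5, 0], "angular": [0, 0, -1.3], "gripper": -1}, {"linear": [108, 0.5, 20], "angular": [0, 0, -1.3], "gripper": -1}, {"linear": [108, 0.5, 55], "angular": [0, 0, -1.3], "gripper": -1}, {"linear": [108, 0.5, 80], "angular": [0, 0, -1.3], "gripper": -1}, {"linear": [108, 0.5, 90], "angular": [0, 0, -1.3], "gripper": -1}, {"linear": [108, 0.5, 94], "angular": [0, 0, -1.3], "gripper": -1}, {"linear": [108, 0.5, 98], "angular": [0, 0, -1.3], "gripper": -1}, {"linear": [108, 0.5, 101], "angular": [0, 0, -1.3], "gripper": -1}, {"linear": [108, 0.5, 103], "angular": [0, 0, -1.3], "gripper": -1}, {"linear": [108, 0.5, 103], "angular": [0, 0, -1.3], "gripper": -1}, {"linear": [108, 0.5, 103], "angular": [0, 0, -1.3], "gripper": -1}])

```text
time_s: 14.15
position: [0.4511, -0.2669, 0.1232]
tool_rot: [[0.628, 0.778, 0.0], [0.778, -0.628, -0.0], [-0.0, 0.001, -1.0]]
ft_force: [0.1, 0.4, -3.0]
grip_width: 0.0192
```

Request:
servo_tool(commands=[{"linear": [0.6, 0, 0.7], "angular": [0, 0, 0], "gripper": -1}, {"linear": [0.6, 0, 1.4], "angular": [0, 0, 0], "gripper": -1}, {"linear": [0.6, 0, 2], "angular": [0, 0, 0], "gripper": -1}, {"linear": [0.6, 0, 2.5], "angular": [0, 0, 0], "gripper": -1}, {"linear": [0.6, 0, 3], "angular": [0, 0, 0], "gripper": -1}, {"linear": [0.6, 0, 3], "angular": [0, 0, 0], "gripper": -1}])

```text
time_s: 14.75
position: [0.4514, -0.2663, 0.1198]
tool_rot: [[0.628, 0.778, -0.0], [0.778, -0.628, 0.0], [0.0, -0.0, -1.0]]
ft_force: [1.0, 0.4, -1.8]
grip_width: 0.0192
```

Request:
servo_tool(commands=[{"linear": [0, 0, 0.5], "angular": [0, 0, 0], "gripper": -1}, {"linear": [0, 0, 1], "angular": [0, 0, 0], "gripper": -1}, {"linear": [0, 0, 1], "angular": [0, 0, 0], "gripper": -1}])

```text
time_s: 15.05
position: [0.4514, -0.2663, 0.1196]
tool_rot: [[0.628, 0.778, 0.0], [0.778, -0.628, -0.001], [-0.0, 0.001, -1.0]]
ft_force: [-1.9, 2.0, 6.1]
grip_width: 0.0192
```

Request:
servo_tool(commands=[{"linear": [0, 0, 0], "angular": [0, 0, 0], "gripper": -0.4}, {"linear": [0, 0, 0], "angular": [0, 0, 0], "gripper": -0.2}, {"linear": [0, 0, 0], "angular": [0, 0, 0], "gripper": 0}, {"linear": [0, 0, 0], "angular": [0, 0, 0], "gripper": 0.3}, {"linear": [0, 0, 0], "angular": [0, 0, 0], "gripper": 0.3}, {"linear": [0, 0, -20], "angular": [0, 0, 0], "gripper": 0.3}, {"linear": [0, 0, -60], "angular": [0, 0, 0], "gripper": 0.3}, {"linear": [0, 0, -110], "angular": [0, 0, 0], "gripper": 0.5}, {"linear": [0, 0, -120], "angular": [0, 0, 0], "gripper": 0.5}, {"linear": [0, 0, -120], "angular": [0, 0, 0], "gripper": 0.5}, {"linear": [0, 0, -120], "angular": [0, 0, 0], "gripper": 0.5}])

```text
time_s: 16.15
position: [0.451, -0.266, 0.2375]
tool_rot: [[0.628, 0.778, -0.001], [0.778, -0.628, 0.001], [0.0, -0.002, -1.0]]
ft_force: [0.3, -0.2, 0.1]
grip_width: 0.0639
```

```bash
python3 - <<'E'
from h import *
look("lid_square",(.4515,-.266),.092,yaws=[51],with_jar="jar_square",name="w7")
go((632.4,158.5,230,25))
E
```

```text
lid_square guess px [316. 236.] [(2, 0.64, [262.0, 186.0, 373.0, 283.0]), (318, 0.75, [18.0, 0.0, 150.0, 38.0])]
lid_square [ 452.  -267.    50.6] 0.044
jar_square guess px [316. 236.] [(16, 0.61, [246.0, 145.0, 391.0, 293.0])]
jar_square [ 451.5 -267.1  -37.2] 0.074 was [ 451.1 -264.9  -40.9]
now 16.3 [ 451.  -266.1  237.2] yaw 51.1 q [-44.0, 19.0, 79.0, 0.0, 82.0, -5.0] F [-0.1, -0.1, 0.5] w 64.0
lin [444.3, -125.6, 7.8] ang [-0.2, 0.0, 26.1] rows>= 9.2
```

View pics/w7.png

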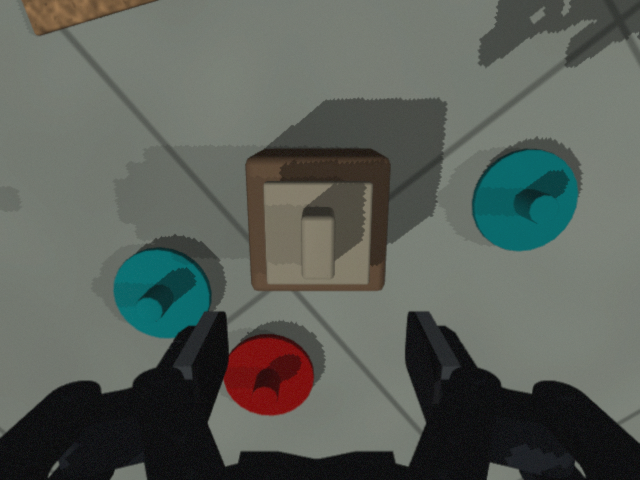

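The square lid sits centred at (318,234) with sides parallel to the jar's. Next, the small round lid.

```bash
python3 -c "
from h import *
go((632.4,158.5,235,114))"
```

```text
now 16.3 [ 451.  -266.1  237.2] yaw 51.1 q [-44.0, 19.0, 79.0, 0.0, 82.0, -5.0] F [-0.1, -0.1, 0.5] w 64.0
lin [444.3, -125.6, 2.8] ang [-0.2, -0.1, -62.9] rows>= 9.2
```

Request:
servo_tool(commands=[{"linear": [444, -125.5, 2], "angular": [0, 0, -63], "gripper": 0.5}, {"linear": [444, -125.5, 2], "angular": [0, 0, -63], "gripper": 0.5}, {"linear": [444, -125.5, 2], "angular": [0, 0, -63], "gripper": 0.5}, {"linear": [444, -125.5, 2], "angular": [0, 0, -63], "gripper": 0.5}, {"linear": [444, -125.5, 2], "angular": [0, 0, -63], "gripper": 0.5}, {"linear": [444, -125.5, 2], "angular": [0, 0, -63], "gripper": 0.5}, {"linear": [444, -125.5, 2], "angular": [0, 0, -63], "gripper": 0.5}, {"linear": [444, -125.5, 2], "angular": [0, 0, -63], "gripper": 0.5}, {"linear": [444, -125.5, 2], "angular": [0, 0, -63], "gripper": 0.5}, {"linear": [444, -125.5, 2], "angular": [0, 0, -63], "gripper": 0.5}, {"linear": [444, -125.5, 2], "angular": [0, 0, -63], "gripper": 0.5}, {"linear": [444, -125.5, 2], "angular": [0, 0, -63], "gripper": 0.5}, {"linear": [444, -125.5, 2], "angular": [0, 0, -63], "gripper": 0.5}])

```text
time_s: 17.6
position: [0.6324, 0.1563, 0.2368]
tool_rot: [[-0.406, 0.914, -0.0], [0.914, 0.406, -0.0], [-0.0, -0.0, -1.0]]
ft_force: [0.0, 0.4, 0.2]
grip_width: 0.064
```

```bash
python3 - <<'E'
from h import *
b=look("lid_small",(.6324,.1585),.092,with_jar="jar_oblong",name="w8")
go((b[0],b[1],120,114))
E
```

```text
lid_small guess px [317. 232.] [(2, 0.85, [270.0, 185.0, 368.0, 281.0]), (270, 0.4, [88.0, 0.0, 199.0, 51.0])]
lid_small [633.7 156.2   2.7] 0.074
jar_oblong guess px [317. 232.] [(17, 0.56, [252.0, 115.0, 384.0, 316.0])]
jar_oblong [631.  159.  111.8] 0.061 was [630.4 160.3 114.9]
now 17.75 [632.5 156.7 237.1] yaw 114.0 q [4.0, 33.0, 57.0, -0.0, 91.0, -20.0] F [0.4, -0.3, -0.1] w 64.4
lin [-0.9, 0.8, 117.1] ang [0.0, 0.0, -0.0] rows>= 2.3
```

View pics/w8.png

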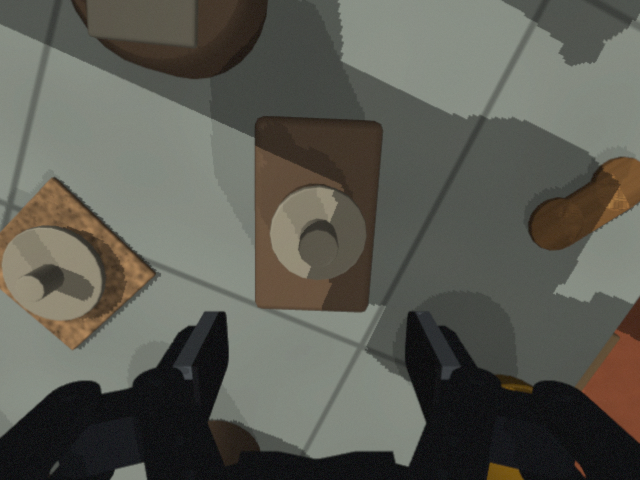

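The small lid is at (318,233) on the oblong jar; descending on it.

Request:
servo_tool(commands=[{"linear": [-0.5, 0.5, 50], "angular": [0, 0, 0], "gripper": 0.4}, {"linear": [-0.5, 0.5, 95], "angular": [0, 0, 0], "gripper": 0.4}, {"linear": [-0.5, 0.5, 110], "angular": [0, 0, 0], "gripper": 0.4}, {"linear": [-0.5, 0.5, 116.5], "angular": [0, 0, 0], "gripper": 0.2}, {"linear": [-0.5, 0.5, 116.5], "angular": [0, 0, 0], "gripper": 0}, {"linear": [-0.5, 0.5, 116.5], "angular": [0, 0, 0], "gripper": -1}, {"linear": [-0.5, 0.5, 116.5], "angular": [0, 0, 0], "gripper": -1}, {"linear": [-0.5, 0.5, 116.5], "angular": [0, 0, 0], "gripper": -1}, {"linear": [-0.5, 0.5, 116.5], "angular": [0, 0, 0], "gripper": -1}, {"linear": [-0.5, 0.5, 116.5], "angular": [0, 0, 0], "gripper": -1}])

```text
time_s: 18.75
position: [0.6341, 0.1576, 0.1221]
tool_rot: [[-0.408, 0.913, 0.004], [0.913, 0.408, -0.0], [-0.001, 0.003, -1.0]]
ft_force: [-0.3, -0.7, 6.7]
grip_width: 0.0227
```

Request:
servo_tool(commands=[{"linear": [0, 0, -3], "angular": [0, 0, 0], "gripper": -1}, {"linear": [0, 0, -10], "angular": [0, 0, 0], "gripper": -1}, {"linear": [0, 0, -25], "angular": [0, 0, 0], "gripper": -1}, {"linear": [0, 0, -50], "angular": [0, 0, 0], "gripper": -1}, {"linear": [0, 0, -75], "angular": [0, 0, 0], "gripper": -1}, {"linear": [0, 0, -95], "angular": [0, 0, 0], "gripper": -1}, {"linear": [0, 0, -100], "angular": [0, 0, 0], "gripper": -1}, {"linear": [0, 0, -100], "angular": [0, 0, 0], "gripper": -1}])

```text
time_s: 19.55
position: [0.6333, 0.1578, 0.2207]
tool_rot: [[-0.408, 0.913, 0.001], [0.913, 0.408, 0.0], [-0.0, 0.001, -1.0]]
ft_force: [-0.8, -0.2, -3.1]
grip_width: 0.0229
```

```bash
python3 - <<'E'
from h import *
p=env.get_image("wrist");cv2.imwrite("pics/w9.png",p["frame"])
pt=env.get_image("top")
r=env.trace(pt,"jar_small");print([(d["confidence"],d["extent"]) for d in r[:2]])
b=fit([(pt,r[0]["pixels"],None,None)],[(circ(.092),0,.08),(circ(.056),.08,.092)],0,(.6475,-.132),[0]);print(b.x,b.fun)
go((647.5,-131.5,225,114))
E
```

```text
[(0.78, [363.1, 164.0, 402.7, 204.6])]
[ 646.47595708 -130.77527851   -0.66615997] 0.06151365792989082
now 19.7 [632.8 157.7 218.9] yaw 114.1 q [4.0, 33.0, 58.0, 0.0, 88.0, -20.0] F [0.6, 1.1, -2.1] w 22.3
lin [-270.0, -104.6, -6.1] ang [-0.1, -0.1, 0.1] rows>= 5.8
```

View pics/w9.png

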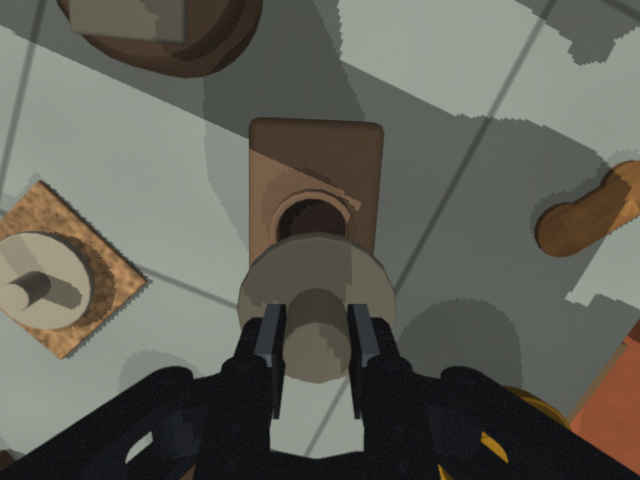

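Request:
servo_tool(commands=[{"linear": [-270, -104.5, -5], "angular": [0, 0, 0], "gripper": -1}, {"linear": [-270, -104.5, -5], "angular": [0, 0, 0], "gripper": -1}, {"linear": [-270, -104.5, -5], "angular": [0, 0, 0], "gripper": -1}, {"linear": [-270, -104.5, -5], "angular": [0, 0, 0], "gripper": -1}, {"linear": [-270, -104.5, -5], "angular": [0, 0, 0], "gripper": -1}, {"linear": [-270, -104.5, -5], "angular": [0, 0, 0], "gripper": -1}, {"linear": [-270, -104.5, -5], "angular": [0, 0, 0], "gripper": -1}, {"linear": [-270, -104.5, -5], "angular": [0, 0, 0], "gripper": -1}, {"linear": [-270, -104.5, 20], "angular": [0, 0, 0], "gripper": -1}, {"linear": [-270, -104.5, 55], "angular": [0, 0, 0], "gripper": -1}, {"linear": [-270, -104.5, 75], "angular": [0, 0, 0], "gripper": -1}, {"linear": [-270, -104.5, 83], "angular": [0, 0, 0], "gripper": -1}, {"linear": [-270, -104.5, 87], "angular": [0, 0, 0], "gripper": -1}, {"linear": [-270, -104.5, 90], "angular": [0, 0, 0], "gripper": -1}, {"linear": [-270, -104.5, 92], "angular": [0, 0, 0], "gripper": -1}, {"linear": [-270, -104.5, 92], "angular": [0, 0, 0], "gripper": -1}])

```text
time_s: 21.3
position: [0.6483, -0.1314, 0.1289]
tool_rot: [[-0.408, 0.913, 0.001], [0.913, 0.408, -0.0], [-0.001, 0.001, -1.0]]
ft_force: [-0.3, 0.3, -0.7]
grip_width: 0.0224
```

Request:
servo_tool(commands=[{"linear": [0.5, 0, 1], "angular": [0, 0, 0], "gripper": -1}, {"linear": [0.5, -1, 2], "angular": [0, 0, 0], "gripper": -1}, {"linear": [0.5, -1, 3], "angular": [0, 0, 0], "gripper": -1}, {"linear": [0.5, -1, 4], "angular": [0, 0, 0], "gripper": -1}, {"linear": [0.5, -1, 5], "angular": [0, 0, 0], "gripper": -1}, {"linear": [0.5, -1, 5], "angular": [0, 0, 0], "gripper": -1}, {"linear": [0.5, -1, 5], "angular": [0, 0, 0], "gripper": -1}])

```text
time_s: 22.0
position: [0.647, -0.1314, 0.1233]
tool_rot: [[-0.408, 0.913, -0.0], [0.913, 0.408, 0.0], [0.0, -0.0, -1.0]]
ft_force: [-0.6, 0.3, -0.9]
grip_width: 0.0226
```

Request:
servo_tool(commands=[{"linear": [0, 0, 0.5], "angular": [0, 0, 0], "gripper": -1}, {"linear": [0, 0, 1], "angular": [0, 0, 0], "gripper": -1}, {"linear": [0, 0, 1.5], "angular": [0, 0, 0], "gripper": -1}, {"linear": [0, 0, 1.5], "angular": [0, 0, 0], "gripper": -1}])

```text
time_s: 22.4
position: [0.647, -0.1314, 0.1222]
tool_rot: [[-0.408, 0.913, 0.0], [0.913, 0.408, -0.0], [-0.0, 0.0, -1.0]]
ft_force: [-1.0, 0.7, 3.5]
grip_width: 0.0229
```

Contact at 122.2 mm, as expected. Release.

Request:
servo_tool(commands=[{"linear": [0, 0, 0], "angular": [0, 0, 0], "gripper": -0.3}, {"linear": [0, 0, 0], "angular": [0, 0, 0], "gripper": -0.2}, {"linear": [0, 0, 0], "angular": [0, 0, 0], "gripper": 0}, {"linear": [0, 0, 0], "angular": [0, 0, 0], "gripper": 0.3}, {"linear": [0, 0, 0], "angular": [0, 0, 0], "gripper": 0.3}, {"linear": [0, 0, -20], "angular": [0, 0, 0], "gripper": 0.3}, {"linear": [0, 0, -60], "angular": [0, 0, 0], "gripper": 0.3}, {"linear": [0, 0, -110], "angular": [0, 0, 0], "gripper": 0.5}, {"linear": [0, 0, -113], "angular": [0, 0, 0], "gripper": 0.5}, {"linear": [0, 0, -113], "angular": [0, 0, 0], "gripper": 0.5}, {"linear": [0, 0, -113], "angular": [0, 0, 0], "gripper": 0.5}])

```text
time_s: 23.5
position: [0.6465, -0.1312, 0.2333]
tool_rot: [[-0.408, 0.913, -0.002], [0.913, 0.408, 0.001], [0.002, -0.002, -1.0]]
ft_force: [0.3, 0.3, -1.3]
grip_width: 0.0637
```

```bash
python3 - <<'E'
from h import *
look("lid_small",(.647,-.1314),.092,with_jar="jar_small",name="w10")
go((477,270,235,111))
E
```

```text
lid_small guess px [317. 237.] [(4, 0.86, [269.0, 194.0, 368.0, 288.0])]
lid_small [ 647.6 -132.1    2.6] 0.071
jar_small guess px [317. 237.] [(16, 0.79, [252.0, 157.0, 381.0, 287.0])]
jar_small [ 646.9 -133.2    3.5] 0.112 was [ 646.6 -129.9    0.7]
now 23.65 [ 646.6 -131.3  233.2] yaw 114.1 q [-22.0, 34.0, 55.0, 0.0, 91.0, -46.0] F [-0.1, -0.5, -0.3] w 63.6
lin [435.6, 8.9, -0.9] ang [-0.1, -0.1, 3.1] rows>= 8.7
```

View pics/w10.png

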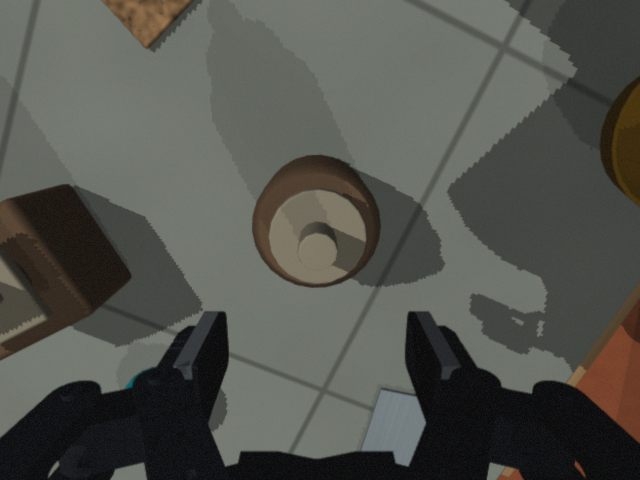

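The small lid is centred on the small jar (318,240). Next, the oblong lid.

Request:
servo_tool(commands=[{"linear": [435, 9, -1], "angular": [0, 0, 3], "gripper": 0.5}, {"linear": [435, 9, -1], "angular": [0, 0, 3], "gripper": 0.5}, {"linear": [435, 9, -1], "angular": [0, 0, 3], "gripper": 0.5}, {"linear": [435, 9, -1], "angular": [0, 0, 3], "gripper": 0.5}, {"linear": [435, 9, -1], "angular": [0, 0, 3], "gripper": 0.5}, {"linear": [435, 9, -1], "angular": [0, 0, 3], "gripper": 0.5}, {"linear": [435, 9, -1], "angular": [0, 0, 3], "gripper": 0.5}, {"linear": [435, 9, -1], "angular": [0, 0, 3], "gripper": 0.5}, {"linear": [435, 9, -1], "angular": [0, 0, 3], "gripper": 0.5}, {"linear": [435, 9, -1], "angular": [0, 0, 3], "gripper": 0.5}, {"linear": [435, 9, -1], "angular": [0, 0, 3], "gripper": 0.5}, {"linear": [435, 9, -1], "angular": [0, 0, 3], "gripper": 0.5}])

```text
time_s: 24.85
position: [0.478, 0.2686, 0.2354]
tool_rot: [[-0.359, 0.933, -0.001], [0.933, 0.359, -0.0], [-0.0, -0.001, -1.0]]
ft_force: [-0.5, 0.2, 0.4]
grip_width: 0.0642
```

```bash
python3 - <<'E'
from h import *
b=look("lid_oblong",(.477,.27),.092,yaws=[110],with_jar="jar_big",name="w11")
go((b[0],b[1],120,b[2]))
E
```

```text
lid_oblong guess px [315. 233.] [(5, 0.64, [268.0, 152.0, 370.0, 307.0])]
lid_oblong [477.2 268.7 108.4] 0.039
jar_big guess px [315. 233.] [(20, 0.7, [231.0, 140.0, 398.0, 287.0])]
jar_big [478.4 265.5  12.4] 0.073 was [475.9 269.4   3.7]
now 25.0 [478.1 268.5 235.7] yaw 111.0 q [17.0, 22.0, 75.0, -0.0, 83.0, -4.0] F [0.1, 0.1, 1.0] w 63.6
lin [0.6, -0.8, 115.7] ang [-0.0, 0.0, 2.6] rows>= 2.3
```

View pics/w11.png

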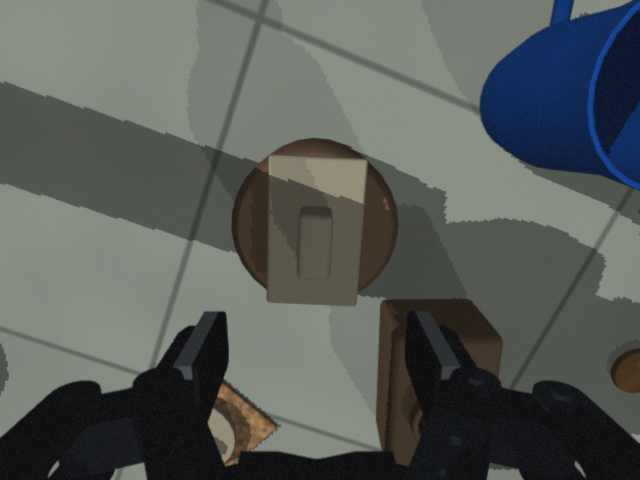

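The oblong lid is at (317,230), turned about 2.5° from the tool; the blue jug at (560,100) is clear of the path.

Request:
servo_tool(commands=[{"linear": [0.5, -0.8, 50], "angular": [0, 0, 2.5], "gripper": 0.4}, {"linear": [0.5, -0.8, 95], "angular": [0, 0, 2.5], "gripper": 0.4}, {"linear": [0.5, -0.8, 110], "angular": [0, 0, 2.5], "gripper": 0.4}, {"linear": [0.5, -0.8, 116.5], "angular": [0, 0, 2.5], "gripper": 0.2}, {"linear": [0.5, -0.8, 116.5], "angular": [0, 0, 2.5], "gripper": 0}, {"linear": [0.5, -0.8, 116.5], "angular": [0, 0, 2.5], "gripper": -1}, {"linear": [0.5, -0.8, 116.5], "angular": [0, 0, 2.5], "gripper": -1}, {"linear": [0.5, -0.8, 116.5], "angular": [0, 0, 2.5], "gripper": -1}, {"linear": [0.5, -0.8, 116.5], "angular": [0, 0, 2.5], "gripper": -1}, {"linear": [0.5, -0.8, 116.5], "angular": [0, 0, 2.5], "gripper": -1}])

```text
time_s: 26.0
position: [0.4775, 0.2697, 0.1207]
tool_rot: [[-0.319, 0.948, 0.003], [0.948, 0.319, 0.001], [-0.0, 0.003, -1.0]]
ft_force: [-0.0, -0.6, 7.1]
grip_width: 0.0193
```

Request:
servo_tool(commands=[{"linear": [0, 0, -3], "angular": [0, 0, 0], "gripper": -1}, {"linear": [0, 0, -10], "angular": [0, 0, 0], "gripper": -1}, {"linear": [0, 0, -25], "angular": [0, 0, 0], "gripper": -1}, {"linear": [0, 0, -50], "angular": [0, 0, 0], "gripper": -1}, {"linear": [0, 0, -75], "angular": [0, 0, 0], "gripper": -1}, {"linear": [0, 0, -95], "angular": [0, 0, 0], "gripper": -1}, {"linear": [0, 0, -105], "angular": [0, 0, 0], "gripper": -1}, {"linear": [0, 0, -105], "angular": [0, 0, 0], "gripper": -1}, {"linear": [0, 0, -105], "angular": [0, 0, 0], "gripper": -1}])

```text
time_s: 26.9
position: [0.4763, 0.2695, 0.2235]
tool_rot: [[-0.319, 0.948, -0.002], [0.948, 0.319, -0.0], [0.0, -0.002, -1.0]]
ft_force: [-0.0, 0.1, -2.3]
grip_width: 0.0191
```

```bash
python3 - <<'E'
from h import *
pt=env.get_image("top")
r=env.trace(pt,"jar_oblong");print([(d["confidence"],d["extent"]) for d in r[:2]])
b=fit([(pt,r[0]["pixels"],None,None)],[(rect(.14,.086),0,.08),(circ(.056),.08,.092)],0,(.631,.159),[113]);print(b.x,b.fun)
d=np.deg2rad(112);go((631-120*np.cos(d),159-120*np.sin(d),225,112))
E
```

```text
[(0.88, [237.5, 162.3, 297.8, 219.5])]
[630.07151084 161.48763214 110.81480633] 0.10968269274923084
now 27.0 [476.3 269.4 223.1] yaw 108.6 q [17.0, 22.0, 77.0, 0.0, 81.0, -1.0] F [-0.3, -0.5, -2.5] w 19.1
lin [-273.8, 118.6, -2.2] ang [-0.1, -0.0, -3.4] rows>= 6.0
```

Request:
servo_tool(commands=[{"linear": [-274, 118.5, -3], "angular": [0, 0, -3.4], "gripper": -1}, {"linear": [-274, 118.5, -3], "angular": [0, 0, -3.4], "gripper": -1}, {"linear": [-274, 118.5, -3], "angular": [0, 0, -3.4], "gripper": -1}, {"linear": [-274, 118.5, -3], "angular": [0, 0, -3.4], "gripper": -1}, {"linear": [-274, 118.5, -3], "angular": [0, 0, -3.4], "gripper": -1}, {"linear": [-274, 118.5, -3], "angular": [0, 0, -3.4], "gripper": -1}, {"linear": [-274, 118.5, -3], "angular": [0, 0, -3.4], "gripper": -1}, {"linear": [-274, 118.5, -3], "angular": [0, 0, -3.4], "gripper": -1}, {"linear": [-274, 118.5, -3], "angular": [0, 0, -3.4], "gripper": -1}, {"linear": [-274, 118.5, -3], "angular": [0, 0, -3.4], "gripper": -1}])

```text
time_s: 28.0
position: [0.6757, 0.0489, 0.2275]
tool_rot: [[-0.376, 0.927, -0.0], [0.927, 0.376, 0.0], [0.0, -0.0, -1.0]]
ft_force: [0.6, -0.1, -0.5]
grip_width: 0.0192
```

```bash
python3 - <<'E'
from h import *
b=look("jar_oblong",(.631,.159),0,yaws=[112],name="w12",parts=[(rect(.14,.086),0,.08),(circ(.056),.08,.092)])
go((631.3,158.5,223,b[2]))
E
```

```text
jar_oblong guess px [315.  39.] [(41, 0.88, [241.0, 1.0, 390.0, 159.0])]
jar_oblong [629.6 160.4 111.9] 0.039
now 28.1 [675.9  48.7 227.7] yaw 112.1 q [-6.0, 36.0, 53.0, 0.0, 92.0, -28.0] F [-0.6, 0.1, -1.2] w 19.1
lin [118.5, -0.1, 4.7] ang [0.0, 0.0, 0.1] rows>= 2.4
```

View pics/w12.png

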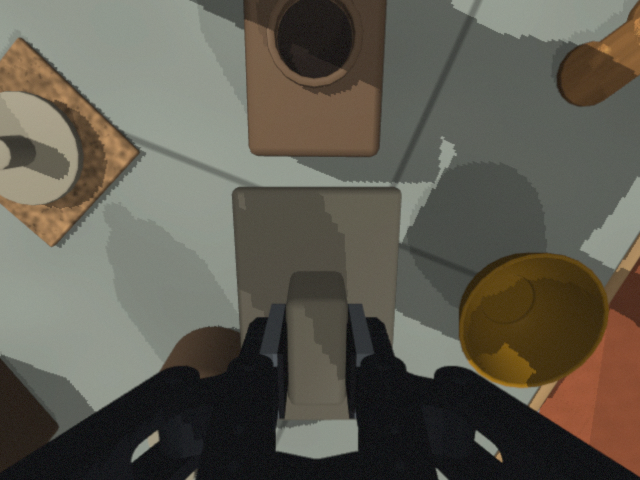

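Request:
servo_tool(commands=[{"linear": [120, -0.4, 0], "angular": [0, 0, 0], "gripper": -1}, {"linear": [120, -0.4, 0], "angular": [0, 0, 0], "gripper": -1}, {"linear": [120, -0.4, 0], "angular": [0, 0, 0], "gripper": -1}, {"linear": [120, -0.4, 0], "angular": [0, 0, 0], "gripper": -1}, {"linear": [120, -0.4, 25], "angular": [0, 0, 0], "gripper": -1}, {"linear": [120, -0.4, 60], "angular": [0, 0, 0], "gripper": -1}, {"linear": [120, -0.4, 82], "angular": [0, 0, 0], "gripper": -1}, {"linear": [120, -0.4, 92], "angular": [0, 0, 0], "gripper": -1}, {"linear": [120, -0.4, 97], "angular": [0, 0, 0], "gripper": -1}, {"linear": [120, -0.4, 101], "angular": [0, 0, 0], "gripper": -1}, {"linear": [120, -0.4, 104], "angular": [0, 0, 0], "gripper": -1}, {"linear": [120, -0.4, 104], "angular": [0, 0, 0], "gripper": -1}, {"linear": [120, -0.4, 104], "angular": [0, 0, 0], "gripper": -1}])

```text
time_s: 29.4
position: [0.6313, 0.1588, 0.124]
tool_rot: [[-0.374, 0.927, 0.001], [0.927, 0.374, 0.0], [-0.0, 0.001, -1.0]]
ft_force: [0.1, 0.0, -2.1]
grip_width: 0.019
```

Request:
servo_tool(commands=[{"linear": [1, 0, 0.8], "angular": [0, 0, 0], "gripper": -1}, {"linear": [1, 0, 1.6], "angular": [0, 0, 0], "gripper": -1}, {"linear": [1, 0, 2.2], "angular": [0, 0, 0], "gripper": -1}, {"linear": [1, 0, 2.8], "angular": [0, 0, 0], "gripper": -1}, {"linear": [1, 0, 3.3], "angular": [0, 0, 0], "gripper": -1}, {"linear": [1, 0, 3.8], "angular": [0, 0, 0], "gripper": -1}, {"linear": [1, 0, 3.8], "angular": [0, 0, 0], "gripper": -1}])

```text
time_s: 30.1
position: [0.6307, 0.1597, 0.1208]
tool_rot: [[-0.375, 0.927, 0.001], [0.927, 0.375, -0.0], [-0.0, 0.001, -1.0]]
ft_force: [-3.0, -0.5, 7.2]
grip_width: 0.0192
```

Contact at 120.8 mm with 7 N. Release.

Request:
servo_tool(commands=[{"linear": [0, 0, -0.5], "angular": [0, 0, 0], "gripper": -0.4}, {"linear": [0, 0, -0.5], "angular": [0, 0, 0], "gripper": -0.2}, {"linear": [0, 0, -0.5], "angular": [0, 0, 0], "gripper": 0}, {"linear": [0, 0, -0.5], "angular": [0, 0, 0], "gripper": 0.3}, {"linear": [0, 0, -0.5], "angular": [0, 0, 0], "gripper": 0.3}, {"linear": [0, 0, -20], "angular": [0, 0, 0], "gripper": 0.3}, {"linear": [0, 0, -60], "angular": [0, 0, 0], "gripper": 0.3}, {"linear": [0, 0, -110], "angular": [0, 0, 0], "gripper": 0.5}, {"linear": [0, 0, -115], "angular": [0, 0, 0], "gripper": 0.5}, {"linear": [0, 0, -115], "angular": [0, 0, 0], "gripper": 0.5}, {"linear": [0, 0, -115], "angular": [0, 0, 0], "gripper": 0.5}])

```text
time_s: 31.2
position: [0.6302, 0.1597, 0.2331]
tool_rot: [[-0.374, 0.927, -0.002], [0.927, 0.374, -0.0], [0.001, -0.002, -1.0]]
ft_force: [-0.7, -0.3, -1.2]
grip_width: 0.064
```

```bash
python3 - <<'E'
from h import *
look("lid_oblong",(.631,.159),.092,yaws=[112],with_jar="jar_oblong",name="w13")
go((444.4,9.2,225,112),(444.4,9.2,45,112))
E
```

```text
lid_oblong guess px [317. 238.] [(4, 0.75, [268.0, 159.0, 368.0, 310.0])]
lid_oblong [631.7 158.9 111.7] 0.046
jar_oblong guess px [317. 238.] [(18, 0.86, [251.0, 124.0, 381.0, 318.0])]
jar_oblong [630.4 158.9 111. ] 0.065 was [630.4 160.3 114.9]
now 31.35 [630.3 159.6 232.9] yaw 112.0 q [4.0, 33.0, 57.0, 0.0, 90.0, -18.0] F [0.1, -0.4, -0.6] w 63.9
lin [-69.9, -228.7, 8.5] ang [-0.2, -0.1, -0.0] rows>= 4.8
lin [-70.1, -228.2, 188.5] ang [-0.2, -0.1, -0.0] rows>= 3.6
```

View pics/w13.png

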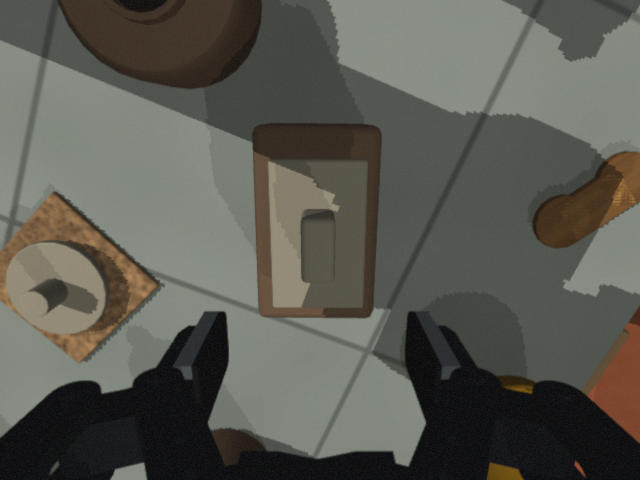

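The oblong lid is centred and parallel at (318,235). Now fetch lid_big from the mat.

Request:
servo_tool(commands=[{"linear": [-70, -228.5, 8], "angular": [0, 0, 0], "gripper": 0.5}, {"linear": [-70, -228.5, 8], "angular": [0, 0, 0], "gripper": 0.5}, {"linear": [-70, -228.5, 8], "angular": [0, 0, 0], "gripper": 0.5}, {"linear": [-70, -228.5, 8], "angular": [0, 0, 0], "gripper": 0.5}, {"linear": [-70, -228.5, 8], "angular": [0, 0, 0], "gripper": 0.5}, {"linear": [-70, -228.5, 8], "angular": [0, 0, 0], "gripper": 0.5}, {"linear": [-70, -228.5, 8], "angular": [0, 0, 0], "gripper": 0.5}, {"linear": [-70, -228.5, 40], "angular": [0, 0, 0], "gripper": 0.5}, {"linear": [-70, -228.5, 80], "angular": [0, 0, 0], "gripper": 0.5}, {"linear": [-70, -228.5, 80], "angular": [0, 0, 0], "gripper": 0.5}, {"linear": [-70, -228.5, 80], "angular": [0, 0, 0], "gripper": 0.5}])

```text
time_s: 32.45
position: [0.4458, 0.0096, 0.1549]
tool_rot: [[-0.375, 0.927, -0.001], [0.927, 0.375, 0.0], [0.001, -0.001, -1.0]]
ft_force: [0.3, -0.7, 0.0]
grip_width: 0.0639
```

```bash
python3 - <<'E'
from h import *
b=look("lid_big",(.4444,.009),.014,name="w14")
go((b[0],b[1],42.5,112))
E
```

```text
lid_big guess px [313. 237.] [(2, 0.63, [245.0, 170.0, 381.0, 301.0]), (343, 0.71, [6.0, 392.0, 59.0, 474.0])]
lid_big [ 4.45e+02  8.30e+00 -1.00e-01] 0.05
now 32.55 [446.2   9.3 156. ] yaw 112.0 q [-14.0, 17.0, 98.0, 0.0, 65.0, -36.0] F [-0.8, -0.4, -0.6] w 64.2
lin [-0.3, -1.7, 113.5] ang [0.1, 0.1, 0.0] rows>= 2.3
```

Request:
servo_tool(commands=[{"linear": [-0.3, -1.5, 50], "angular": [0, 0, 0], "gripper": 0.4}, {"linear": [-0.3, -1.5, 90], "angular": [0, 0, 0], "gripper": 0.4}, {"linear": [-0.3, -1.5, 107], "angular": [0, 0, 0], "gripper": 0.4}, {"linear": [-0.3, -1.5, 113], "angular": [0, 0, 0], "gripper": 0.2}, {"linear": [-0.3, -1.5, 113], "angular": [0, 0, 0], "gripper": 0}, {"linear": [-0.3, -1.5, 113], "angular": [0, 0, 0], "gripper": -1}, {"linear": [-0.3, -1.5, 113], "angular": [0, 0, 0], "gripper": -1}, {"linear": [-0.3, -1.5, 113], "angular": [0, 0, 0], "gripper": -1}, {"linear": [-0.3, -1.5, 113], "angular": [0, 0, 0], "gripper": -1}, {"linear": [-0.3, -1.5, 113], "angular": [0, 0, 0], "gripper": -1}])

```text
time_s: 33.55
position: [0.4446, 0.0082, 0.043]
tool_rot: [[-0.374, 0.927, 0.003], [0.927, 0.374, -0.001], [-0.002, 0.003, -1.0]]
ft_force: [-0.4, 0.3, 5.6]
grip_width: 0.0227
```

Request:
servo_tool(commands=[{"linear": [0, 0, -3], "angular": [0, 0, 0], "gripper": -1}, {"linear": [0, 0, -10], "angular": [0, 0, 0], "gripper": -1}, {"linear": [0, 0, -25], "angular": [0, 0, 0], "gripper": -1}, {"linear": [0, 0, -60], "angular": [0, 0, 0], "gripper": -1}, {"linear": [0, 0, -110], "angular": [0, 0, 0], "gripper": -1}, {"linear": [0, 0, -160], "angular": [0, 0, 0], "gripper": -1}, {"linear": [0, 0, -185], "angular": [0, 0, 0], "gripper": -1}, {"linear": [0, 0, -185], "angular": [0, 0, 0], "gripper": -1}, {"linear": [0, 0, -185], "angular": [0, 0, 0], "gripper": -1}])

```text
time_s: 34.45
position: [0.4432, 0.0086, 0.2264]
tool_rot: [[-0.374, 0.927, -0.0], [0.927, 0.374, 0.0], [0.0, 0.0, -1.0]]
ft_force: [0.1, -0.2, -2.5]
grip_width: 0.0225
```

```bash
python3 - <<'E'
from h import *
pt=env.get_image("top");ps=env.get_image("scene")
v=[]
for p in (pt,ps):
    r=env.trace(p,"jar_big");print([(d["confidence"],d["extent"]) for d in r[:2]])
    v.append((p,r[0]["pixels"],None,None))
    b=fit(v[-1:],[(circ(.12),0,.08),(circ(.056),.08,.092)],0,(.477,.269),[0]);print(b.x,b.fun)
d=np.deg2rad(112);go((477-120*np.cos(d),268.5-120*np.sin(d),225,112))
E
```

```text
[(0.75, [200.0, 224.5, 250.9, 273.1])]
[476.22181423 264.28819746   8.99962311] 0.11860702614379084
[(0.97, [384.2, 208.2, 433.3, 262.4])]
[477.80319131 266.64829256   5.40729226] 0.10253931462061038
now 34.65 [443.2   8.5 225.3] yaw 112.0 q [-14.0, 12.0, 92.0, 0.0, 76.0, -36.0] F [0.4, 0.2, -2.0] w 22.5
lin [108.4, 128.7, 0.2] ang [-0.1, -0.1, -0.0] rows>= 3.4
```

Request:
servo_tool(commands=[{"linear": [108, 128.5, 0], "angular": [0, 0, 0], "gripper": -1}, {"linear": [108, 128.5, 0], "angular": [0, 0, 0], "gripper": -1}, {"linear": [108, 128.5, 0], "angular": [0, 0, 0], "gripper": -1}, {"linear": [108, 128.5, 0], "angular": [0, 0, 0], "gripper": -1}, {"linear": [108, 128.5, 0], "angular": [0, 0, 0], "gripper": -1}, {"linear": [108, 128.5, 0], "angular": [0, 0, 0], "gripper": -1}, {"linear": [108, 128.5, 0], "angular": [0, 0, 0], "gripper": -1}])

```text
time_s: 35.35
position: [0.5221, 0.1557, 0.2261]
tool_rot: [[-0.373, 0.928, -0.001], [0.928, 0.373, -0.0], [0.0, -0.001, -1.0]]
ft_force: [-0.5, -0.6, -1.8]
grip_width: 0.0222
```

```bash
python3 - <<'E'
from h import *
b=look("jar_big",(.477,.268),0,name="w15",parts=[(circ(.12),0,.08),(circ(.056),.08,.092)])
s=env.observe();p=env.get_image("wrist");T=wristT(p,s)
im=p["frame"].copy()
for c,xy in (((0,255,0),b[:2]/1e3),((255,0,255),(.477,.2685))):
    for o,z in((circ(.056),.092),(circ(.12),.08)):
        cv2.polylines(im,[np.round(proj(p,np.c_[o+np.array(xy),np.full(48,z)],T)).astype(int)],True,c,1)
cv2.imwrite("pics/w15b.png",im)
go((477,268,225,112))
E
```

```text
jar_big guess px [316.  35.] [(35, 0.6, [218.0, 1.0, 418.0, 138.0])]
jar_big [477.2 267.5   1.2] 0.035
now 35.5 [522.2 155.8 226.6] yaw 111.9 q [4.0, 22.0, 77.0, -0.0, 81.0, -18.0] F [0.2, 0.1, -1.7] w 22.3
lin [121.0, -0.1, 1.6] ang [-0.0, 0.0, -0.1] rows>= 2.4
```

View pics/w15b.png

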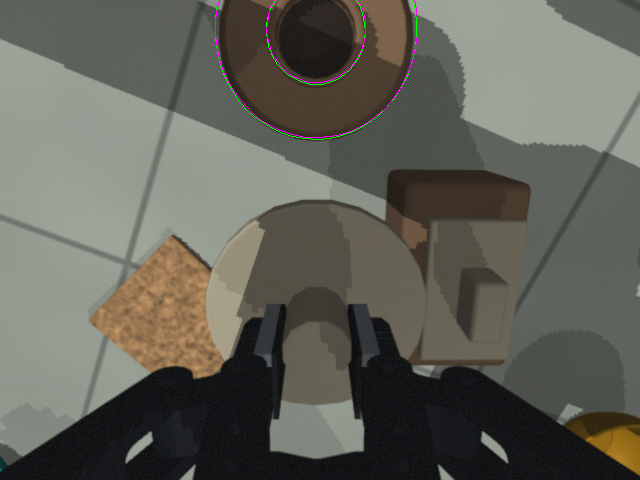

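The outlines fit the open neck at (316,35), giving a jar centre of about (477.2, 268). Contact is expected at TCP z ≈ 121 mm.

Request:
servo_tool(commands=[{"linear": [121, 0, 0], "angular": [0, 0, 0], "gripper": -1}, {"linear": [121, 0, 0], "angular": [0, 0, 0], "gripper": -1}, {"linear": [121, 0, 0], "angular": [0, 0, 0], "gripper": -1}, {"linear": [121, 0, 0], "angular": [0, 0, 0], "gripper": -1}, {"linear": [121, 0, 25], "angular": [0, 0, 0], "gripper": -1}, {"linear": [121, 0, 60], "angular": [0, 0, 0], "gripper": -1}, {"linear": [121, 0, 82], "angular": [0, 0, 0], "gripper": -1}, {"linear": [121, 0, 91], "angular": [0, 0, 0], "gripper": -1}, {"linear": [121, 0, 96], "angular": [0, 0, 0], "gripper": -1}, {"linear": [121, 0, 99], "angular": [0, 0, 0], "gripper": -1}, {"linear": [121, 0, 101], "angular": [0, 0, 0], "gripper": -1}, {"linear": [121, 0, 101], "angular": [0, 0, 0], "gripper": -1}, {"linear": [121, 0, 101], "angular": [0, 0, 0], "gripper": -1}])

```text
time_s: 36.8
position: [0.4774, 0.2689, 0.1261]
tool_rot: [[-0.374, 0.927, 0.001], [0.927, 0.374, 0.0], [-0.0, 0.001, -1.0]]
ft_force: [0.1, 0.3, -1.9]
grip_width: 0.0221
```

Request:
servo_tool(commands=[{"linear": [-0.5, 0, 1], "angular": [0, 0, 0], "gripper": -1}, {"linear": [-0.5, 0, 2], "angular": [0, 0, 0], "gripper": -1}, {"linear": [-0.5, 0, 3], "angular": [0, 0, 0], "gripper": -1}, {"linear": [-0.5, 0, 4], "angular": [0, 0, 0], "gripper": -1}, {"linear": [-0.5, 0, 4.5], "angular": [0, 0, 0], "gripper": -1}, {"linear": [-0.5, 0, 5], "angular": [0, 0, 0], "gripper": -1}, {"linear": [-0.5, 0, 5], "angular": [0, 0, 0], "gripper": -1}])

```text
time_s: 37.5
position: [0.4773, 0.2684, 0.1211]
tool_rot: [[-0.375, 0.927, 0.0], [0.927, 0.375, 0.0], [-0.0, 0.0, -1.0]]
ft_force: [-2.8, -0.4, 4.3]
grip_width: 0.0224
```

Contact at 121.1 mm. Release, rise and look.

Request:
servo_tool(commands=[{"linear": [0, 0, 0], "angular": [0, 0, 0], "gripper": -0.3}, {"linear": [0, 0, 0], "angular": [0, 0, 0], "gripper": -0.2}, {"linear": [0, 0, 0], "angular": [0, 0, 0], "gripper": 0}, {"linear": [0, 0, 0], "angular": [0, 0, 0], "gripper": 0.3}, {"linear": [0, 0, 0], "angular": [0, 0, 0], "gripper": 0.3}, {"linear": [0, 0, -20], "angular": [0, 0, 0], "gripper": 0.3}, {"linear": [0, 0, -60], "angular": [0, 0, 0], "gripper": 0.3}, {"linear": [0, 0, -110], "angular": [0, 0, 0], "gripper": 0.5}, {"linear": [0, 0, -125], "angular": [0, 0, 0], "gripper": 0.5}, {"linear": [0, 0, -125], "angular": [0, 0, 0], "gripper": 0.5}, {"linear": [0, 0, -125], "angular": [0, 0, 0], "gripper": 0.5}])

```text
time_s: 38.6
position: [0.477, 0.2682, 0.2446]
tool_rot: [[-0.374, 0.927, -0.001], [0.927, 0.374, -0.0], [0.0, -0.001, -1.0]]
ft_force: [-0.7, -0.6, -1.2]
grip_width: 0.0642
```

```bash
python3 - <<'E'
from h import *
look("lid_big",(.477,.268),.092,with_jar="jar_big",name="w16")
go((300,100,350,112))
E
```

```text
lid_big guess px [316. 232.] [(3, 0.74, [250.0, 167.0, 383.0, 292.0])]
lid_big [477.6 268.7   2. ] 0.05
jar_big guess px [316. 232.] [(16, 0.85, [234.0, 138.0, 399.0, 296.0]), (202, 0.68, [208.0, 377.0, 272.0, 462.0])]
jar_big [478.  266.6   9.8] 0.066 was [475.9 269.4   3.7]
now 38.75 [476.9 268.2 244. ] yaw 112.0 q [17.0, 22.0, 75.0, -0.0, 84.0, -5.0] F [-0.2, 0.3, -0.0] w 64.1
lin [-89.7, -227.3, -105.4] ang [-0.2, -0.0, -0.0] rows>= 5.3
```

View pics/w16.png

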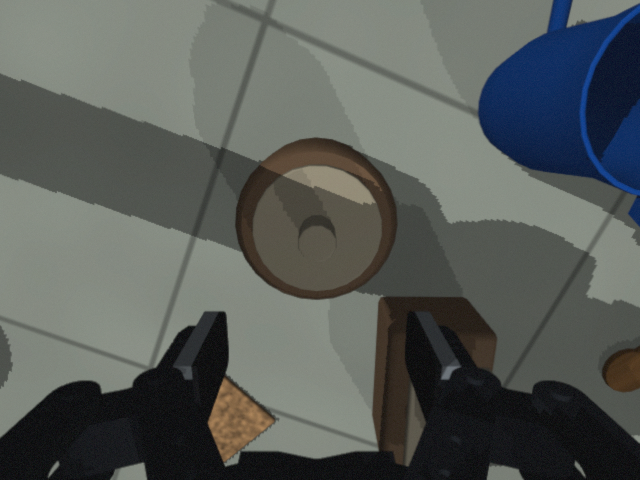

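Request:
servo_tool(commands=[{"linear": [0, 0, -50], "angular": [0, 0, 0], "gripper": 0.5}, {"linear": [-60, -150, -100], "angular": [0, 0, 0], "gripper": 0.5}, {"linear": [-60, -150, -100], "angular": [0, 0, 0], "gripper": 0.5}, {"linear": [-60, -150, -100], "angular": [0, 0, 0], "gripper": 0.5}, {"linear": [-60, -150, -100], "angular": [0, 0, 0], "gripper": 0.5}, {"linear": [-60, -150, -100], "angular": [0, 0, 0], "gripper": 0.5}, {"linear": [-60, -150, -100], "angular": [0, 0, 0], "gripper": 0.5}, {"linear": [-60, -150, -100], "angular": [0, 0, 0], "gripper": 0.5}])

```text
time_s: 39.55
position: [0.3613, 0.157, 0.3446]
tool_rot: [[-0.375, 0.927, -0.002], [0.927, 0.375, -0.0], [0.001, -0.002, -1.0]]
ft_force: [-0.8, 0.1, -1.4]
grip_width: 0.0639
```

```bash
python3 - <<'E'
from h import *
for n,c in(("top",(140,340,130,500)),("scene",(190,370,130,530))):
    p=env.get_image(n);a=p["frame"][c[0]:c[1],c[2]:c[3]];cv2.imwrite(f"pics/end_{n}.png",cv2.resize(a,None,fx=2,fy=2,interpolation=cv2.INTER_CUBIC))
    for q in("jug",):
        print(n,[(round(d["confidence"],2),d["extent"]) for d in env.trace(p,q)[:2]])
go()
E
```

```text
top [(0.71, [130.0, 167.4, 190.2, 221.4])]
scene [(0.74, [459.7, 219.7, 524.5, 287.9]), (0.36, [255.2, 309.8, 296.8, 356.2])]
now 39.75 [361.1 156.9 345. ] yaw 112.0 q [6.0, 2.0, 84.0, 0.0, 95.0, -16.0] F [-0.3, -0.4, 0.3] w 64.5
```

View pics/end_top.png

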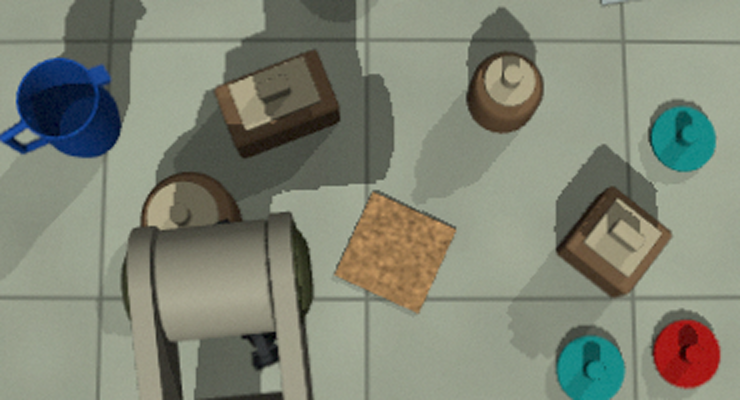

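View pics/end_scene.png

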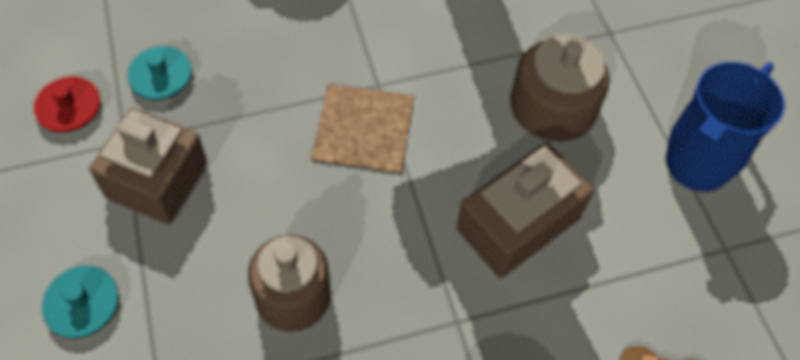

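In the scene crop every jar wears its own lid, level: square (145,150), small (288,270), oblong (530,195), big (565,75). The mat is empty, and the jug and look-alikes are where they were. The robot touches nothing, so I'm handing in.

```bash
python3 -c "
from rig import env
print(env.close_job())"
```

```text
the job is handed in; nothing more can be done
None
```

All four lids are on their own jars, and I handed the job in at about 40 s. I parked the large round lid on the mat. Then the square, small and oblong lids went to their jars, and the large one last. Each lid was lowered until a light contact of about 3–7 N showed, then released.

- **Centring:** in the wrist pictures each lid sits within about 2 mm of its jar's fitted centre. The neck allows 10 mm.
- **Alignment:** the oblong lid is parallel to its jar within about 1°. The square lid's two post-release fits disagreed by about 2° (lid 50.6°, jar equivalent to 52.8°). The pre-placement fit gave 51.3°, and the edges look parallel in the picture.
- **Surroundings:** the final top and scene pictures show the lids level, the mat empty, and the jug, jars and red and turquoise look-alikes in place. In the top picture the arm partly hid the large jar, but the scene and wrist views show its lid seated.
- **Weak measurements:** some top-view jar fits were off by up to about 4 mm, so I used the wrist-camera fits for placing.

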